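# Put the cedar pieces away in their tub

### The arm

A 6-joint arm with a two-finger parallel gripper is mounted at the origin on the work surface. World frame = base frame: x ahead of the robot, y to its left, z up, the work surface at z = 0. Lengths are in m, angles in degrees, forces in N, time in s.
With the tool pointing down it reaches from about 0.375 to 0.9 m from the base axis. Payload 3.1 kg.
Tool frame: the origin (TCP) lies midway between the tips of the shut fingers; the grasp point (between the pads) lies 19 mm behind it; z points along the fingers, y is the line along which they close (so a half turn about z gives the same grasp; the last joint's range is limited). The gripper opens to 87 mm and grips with 3 to 60 N. Pads are 19 mm wide; open, the fingers measure 117 mm over their backs; the gripper's body (75 mm by 190 mm) begins 51 mm behind the grasp point.
Start: joints at [-73.596, 30.224, 82.088, -0, 67.689, -10.227], TCP at [0.28, -0.559, 0.223] pointing down, gripper open.
Joint ranges: [-176.69, 176.69], [-43.24, 126.21], [12.49, 139.97], [-82, 262], [0, 151.66], [-163.58, 163.58]. Speed limits (degrees/s): [159.86, 159.86, 180, 180, 180, 180].

### API

Orientations are given as a 3x3 rotation matrix whose columns are the frame's x, y, z axes.
In Python, from rig import bot gives the robot as it stands.
- The arm moves only by the shell command python3 steer.py 'ROWS'. ROWS is rows parted by semicolons, their numbers by spaces, 1 to 20 of them, each of 7 numbers: dx, dy, dz in m, then a rotation vector rx, ry, rz in degrees, then the opening from 0.0 (shut) to 1.0 (fully open); each row is the pose to reach, as a shift and turn from the pose commanded when the command began, along the tool's axes at that moment; what a row does not reach only later rows make up. A row lasts 1/10 s, in which the tool goes at most 0.05 m and 8.59 degrees, less where a joint would pass 70% of its speed; a pose out of reach is approached as far as the arm can. The fingers move at their own pace and stop on an object; the grip force is fixed at half the most. Time passes only in rows, so rows that do not move let the fingers close. It prints the time, the measured TCP pose, the force, the opening and the grip force at its end.
- bot.read_state(): the state, without advancing time (a new reading comes with each control period).
- bot.capture(name): name is "scene" or "top" or "wrist"; returns a dict with "color" (384x512x3 uint8, red, green, blue), "K" (3x3 intrinsics, pixels), "view" (4x4, takes a point from world to camera coordinates); the wrist camera has in their place "mount" (4x4, takes a point from camera to tool coordinates, whose origin is the TCP and whose axes are the flange's). Camera axes: x right, y up, looking along -z (the intrinsics and any distortion apply to the point x, -y, -z); pixel columns grow to the right and rows downward; lengths in m; the calibration is good to about 2 mm. A picture is of the moment at which its call begins: read the wrist's pose just before it. There is no depth.
- bot.hand_in(): hands the job in; it is judged then, once.
The state is a dict: "time_s": time; "joint_positions": joint angles; "qvel": joint speeds; "tau": joint torques, N m; "position": TCP position; "tcp_rot": TCP orientation; "force": force on the tool from outside, world axes, zero at the start; "moment": the same for the moment, N m; "opening": opening from 0.0 (shut) to 1.0 (fully open); "grasp_force": force on a finger pad.
Only numpy, scipy, OpenCV 4.12 (cv2) and the standard library are available. Lean on these libraries where they do the work, as an engineer would, in place of code of your own. Each camera call takes 0.05 s, during which the arm holds its last target. There are 200 camera calls.

### The job

Put every cedar piece on the shelf away in the white tub base: lift the rings up off their pegs and collect the square pieces, and seat each one fully down and flat in a cavity of its own outline (any cavity of that shape). Only when all of them are seated, put the lid over the base and press it down until it snaps fully home all round. Leave the other things on the shelf where they are.

Things in the scene. Friction and masses are not known exactly. Their poses are not given: they have to be found in the camera images.
- tub: low white tub base, fixed to the shelf: ledge 182 (x) x 222 (y) x 4 mm, on it a die plate 155 x 190 mm, its top 22 mm above the shelf, with six cavities 7 mm deep (2 mm chamfer) in rows at tub x = -38, +38 mm, columns at tub y = -60, 0, +60 mm, round (47 mm across) and square (43 mm wide, sides along x and y) alternating. Origin: centre of the underside; z up
- snap (a point): middle of the die plate's top face (22 mm above the tub's origin). At the middle of each short side of the plate (tub y = +-95 mm) a rounded spring catch sticks out 5 mm, 13 mm above the shelf; the lid first stops on them, about 12 mm above home, and must be pressed down past them with some 10 to 20 N
- lid: white plastic lid, an upside-down tray 169 (x) x 213 (y) x 42 mm high, open below, right way up on the shelf at the start, about 0.22 kg. Fits over the die plate with 3 mm to spare on each side (in y at beads inside its short sides), either way round (half turn). Home: lower edge on the ledge, lid origin 4 mm above the tub's. Origin: centre of its lower edge; z up
- lid_handle (a point): centre of the top face of the lid's bar handle, 64 mm above the lid's lower edge; the bar is 20 mm wide (lid x), 80 mm long (lid y) and 22 mm tall
- rack: dark wooden peg rail fixed to the shelf, 215 (x) x 30 (y) x 20 mm tall, with three upright chrome pegs, 10 mm thick, rising 40 mm above the rail (tops 60 mm above the shelf) at rack x = -70, 0, +70 mm. Origin: centre of the underside; z up
- round0 (a point): centre of the mouth of a round cavity (47 mm across, 7 mm deep), at the top face of the die plate
- round1 (a point): centre of the mouth of a round cavity (47 mm across, 7 mm deep), at the top face of the die plate
- round2 (a point): centre of the mouth of a round cavity (47 mm across, 7 mm deep), at the top face of the die plate
- square0 (a point): centre of the mouth of a square cavity (43 mm wide, 7 mm deep), at the top face of the die plate
- square1 (a point): centre of the mouth of a square cavity (43 mm wide, 7 mm deep), at the top face of the die plate
- square2 (a point): centre of the mouth of a square cavity (43 mm wide, 7 mm deep), at the top face of the die plate
- ring0: round cedar piece with a hole: 44 mm across, hole 16 mm, 20 mm thick, about 25 g; hung flat over a peg of the rack at the start, resting on the rail. May be absent. Origin: its very centre (10 mm above its underside); z along its axis. Seated in a cavity it stands 13 mm proud, its origin 3 mm above the cavity's mouth
- ring1: round cedar piece with a hole: 44 mm across, hole 16 mm, 20 mm thick, about 25 g; hung flat over a peg of the rack at the start, resting on the rail. May be absent. Origin: its very centre (10 mm above its underside); z along its axis. Seated in a cavity it stands 13 mm proud, its origin 3 mm above the cavity's mouth
- ring2: round cedar piece with a hole: 44 mm across, hole 16 mm, 20 mm thick, about 25 g; hung flat over a peg of the rack at the start, resting on the rail. May be absent. Origin: its very centre (10 mm above its underside); z along its axis. Seated in a cavity it stands 13 mm proud, its origin 3 mm above the cavity's mouth
- tile0: square cedar piece, 40 x 40 mm, 20 mm thick, about 30 g; lies flat on the shelf at the start. May be absent. Origin: its very centre (10 mm above its underside); x and y along its sides, z up. Seated in a cavity it stands 13 mm proud, its origin 3 mm above the cavity's mouth
- tile1: square cedar piece, 40 x 40 mm, 20 mm thick, about 30 g; lies flat on the shelf at the start. May be absent. Origin: its very centre (10 mm above its underside); x and y along its sides, z up. Seated in a cavity it stands 13 mm proud, its origin 3 mm above the cavity's mouth
- tile2: square cedar piece, 40 x 40 mm, 20 mm thick, about 30 g; lies flat on the shelf at the start. May be absent. Origin: its very centre (10 mm above its underside); x and y along its sides, z up. Seated in a cavity it stands 13 mm proud, its origin 3 mm above the cavity's mouth
- bottle: bystander: green glass bottle with a dark twist cap, 68 mm across, 200 mm tall; origin under its centre
- peg_tin: bystander: open stainless steel tin, 90 mm across, 85 mm tall; origin under its centre
- spoon_rest: bystander: shallow white ceramic spoon rest, 100 mm across, 18 mm tall; origin under its centre
- scoop: bystander: white plastic laundry scoop, cup 64 mm across and 45 mm tall with a 95 mm flat handle at the rim; origin under the cup's centre
- hanger: bystander: spring clip hanger lying flat, a 300 mm chrome bar with two grey clips, 20 mm tall; origin at the middle of the bar, on the shelf
- dose_cup: bystander: small grey plastic dosing cup, 42 mm across, 30 mm tall; origin under its centre

How it is judged:
By the outcome, as a careful person would: the job done as asked, in the order asked, and still so for the second after the job is handed in, with the robot touching nothing.
Of ring0, ring1, ring2, tile0, tile1, tile2 only 4 to 6 are there at a start; the rules pass over those that are not, and their reading is None.
At some moment in a run one of tile0, tile1, tile2, lid may be knocked a few centimetres aside while the robot is not near it.
Once in a run the grip may slacken for a moment while it holds something.
It also fails if it takes over 210 s, if anything falls off the work surface, if the arm or the gripper's body presses on something with over 40 N, if the wrist force passes 120 N, or if a joint passes its speed limit or range.

## Working session

There is one attempt and no reset: what is moved stays moved. The work goes in short steps, Python scripts to look and compute and a shell command to move; the robot and the scene stay as the last step left them, time stands still between calls to the robot, and variables do not carry over. Pictures are saved under pics/ and viewed, at most 14 in all, crops included, and the job is handed in when it is done.

```bash
ls; mkdir -p pics
cat > h.py <<'E'
import numpy as np, cv2
from rig import bot
def cap(n):
    s=bot.read_state(); c=bot.capture(n)
    if n=="wrist":
        T=np.eye(4); T[:3,:3]=np.array(s["tcp_rot"]); T[:3,3]=s["position"]
        c["view"]=np.linalg.inv(T@np.array(c["mount"]))
    c["view"]=np.array(c["view"]); c["K"]=np.array(c["K"])
    return c
def ray(c,u,v):
    K=c["K"]; d=np.array([(u-K[0,2])/K[0,0],-(v-K[1,2])/K[1,1],-1.])
    R=c["view"][:3,:3]; t=c["view"][:3,3]
    return -R.T@t, R.T@d
def onz(c,u,v,z):
    o,d=ray(c,u,v); return o+d*(z-o[2])/d[2]
def proj(c,p):
    q=c["view"][:3,:3]@np.array(p)+c["view"][:3,3]; K=c["K"]
    return K[0,0]*q[0]/-q[2]+K[0,2], K[1,1]*-q[1]/-q[2]+K[1,2]
def save(n,im,s=1.5):
    cv2.imwrite("pics/"+n+".png",cv2.resize(im[:,:,::-1],None,fx=s,fy=s,interpolation=cv2.INTER_CUBIC))
E
python3 - <<'E'
from h import *
for n in("top","scene","wrist"):
    c=cap(n); save(n+"0",c["color"]); print(n,{k:(v.shape if hasattr(v,'shape') else v) for k,v in c.items() if k not in("K","view","color")})
    o,d=ray(c,256,192); print(c["K"].round(1).tolist(),o.round(3),d.round(3))
s=bot.read_state(); print(s)
E
```

```text
pics
rig.py
steer.py
top {}
[[460.5, 0.0, 251.3], [0.0, 460.5, 189.5], [0.0, 0.0, 1.0]] [ 0.374 -0.003  1.411] [ 0.108 -0.013 -0.994]
scene {}
[[379.2, 0.0, 251.6], [0.0, 379.2, 185.9], [0.0, 0.0, 1.0]] [ 1.206 -0.103  0.944] [-0.598  0.101 -0.796]
wrist {'mount': (4, 4)}
[[309.9, 0.0, 258.4], [0.0, 309.9, 188.0], [0.0, 0.0, 1.0]] [ 0.34  -0.528  0.383] [-0.238 -0.11  -0.965]
{'time_s': 0.15, 'joint_positions': array([-7.35969791e+01,  3.02675436e+01,  8.21382681e+01, -2.00135213e-03,
        6.76888016e+01, -1.02296308e+01]), 'qvel': array([-0.04221187, -0.18787224, -0.22223019, -0.00357563, -0.03658087,
       -0.06498705]), 'tau': array([ 1.72730738e-04, -4.40430629e+01, -1.76842189e+01,  6.32311357e-02,
        5.52943186e-02, -1.07260823e-04]), 'position': array([ 0.28000515, -0.5581551 ,  0.22179468]), 'tcp_rot': array([[ 8.93893032e-01,  4.48280047e-01, -4.97317628e-04],
       [ 4.48280247e-01, -8.93891682e-01,  1.57497782e-03],
       [ 2.61483039e-04, -1.63079937e-03, -9.99998636e-01]]), 'force': array([-0.22016971, -0.09722616, -0.12296598]), 'moment': array([ 0.02043339,  0.0585552 , -0.00539045]), 'grasp_force': 0.0, 'opening': 0.997266113736176}
```

View pics/top0.png

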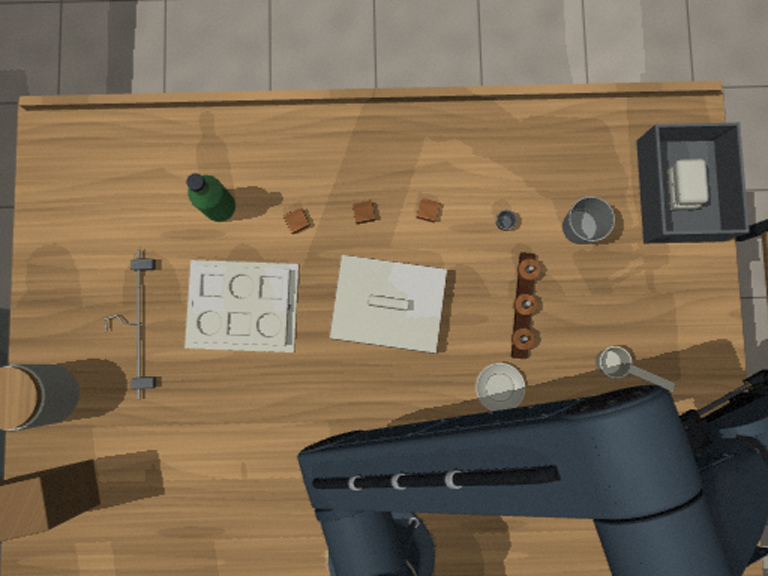

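View pics/scene0.png

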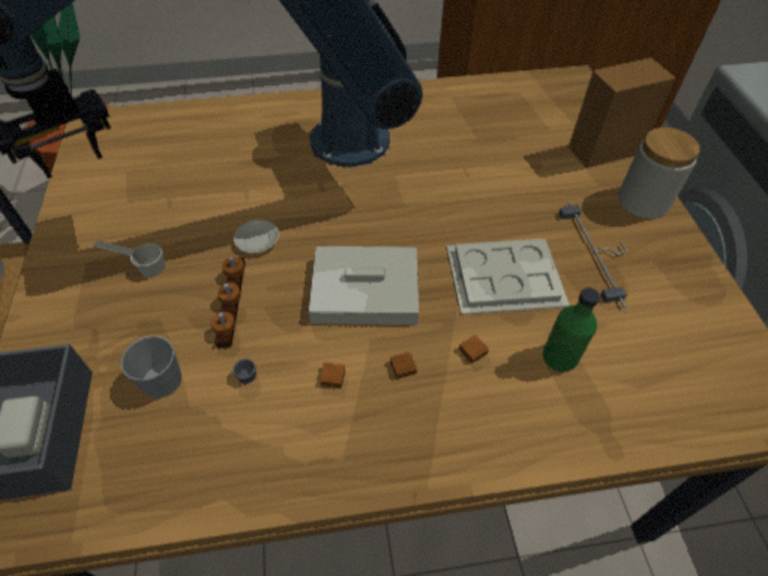

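The top view (1.5x) shows three tiles at about (297,220), (364,212) and (429,210), and three rings on the rail at (529,268), (525,304) and (524,338). The tub is at (242,306) and the lid at (389,304). The scene view agrees, so all six pieces are present. Next I measure them.

```bash
cat >> h.py <<'E'
def cedar(im):
    h=cv2.cvtColor(im,cv2.COLOR_RGB2HSV); 
    r,g,b=[im[:,:,i].astype(int) for i in range(3)]
    return ((r>55)&(r>1.75*g)&(h[:,:,1]>110)).astype(np.uint8)*255
E
python3 - <<'E'
from h import *
c=cap("top"); im=c["color"]
for p in [(198,147),(243,141),(286,140),(352,179),(350,203),(349,225),(150,100),(300,300),(161,185),(128,200),(260,170),(130,180)]:
    print(p,im[p[1],p[0]])
m=cedar(im)
for k in cv2.findContours(m,cv2.RETR_EXTERNAL,cv2.CHAIN_APPROX_NONE)[0]:
    a=cv2.contourArea(k)
    if 40<a<2000:
        r=cv2.minAreaRect(k); print(a,np.round(r[0],1),np.round(r[1],1),round(r[2]),onz(c,*r[0],.02).round(3),onz(c,*r[0],.04).round(3))
# white
g=cv2.cvtColor(im,cv2.COLOR_RGB2HSV); w=((g[:,:,1]<60)&(g[:,:,2]>120)).astype(np.uint8)*255
w[:150]=0;w[250:]=0
for k in cv2.findContours(w,cv2.RETR_EXTERNAL,cv2.CHAIN_APPROX_NONE)[0]:
    if cv2.contourArea(k)>800:
        r=cv2.minAreaRect(k);print("W",[np.round(x,1) for x in r])
        for z in(.004,.022,.042):
            print(z,onz(c,*r[0],z).round(3),[onz(c,*q,z)[:2].round(3).tolist() for q in cv2.boxPoints(r)])
E
```

```text
(198, 147) [133  86  51]
(243, 141) [118  78  43]
(286, 140) [132  87  51]
(352, 179) [96 97 96]
(350, 203) [84 85 83]
(349, 225) [135 139 136]
(150, 100) [150 119  79]
(300, 300) [53 61 70]
(161, 185) [189 187 172]
(128, 200) [157 156 147]
(260, 170) [159 127  86]
(130, 180) [190 189 182]
W [array([160.7, 203.6]), array([73.2, 59.5]), np.float64(2.5)]
0.004 [0.498 0.272 0.004] [[0.415, 0.387], [0.598, 0.381], [0.582, 0.155], [0.4, 0.165]]
0.022 [0.497 0.268 0.022] [[0.414, 0.382], [0.595, 0.376], [0.58, 0.153], [0.4, 0.163]]
0.042 [0.495 0.264 0.042] [[0.414, 0.377], [0.592, 0.37], [0.577, 0.151], [0.4, 0.16]]
W [array([258.6, 202.1]), array([71.6, 56.4]), np.float64(7.8)]
0.004 [ 0.496 -0.028  0.004] [[0.428, 0.093], [0.6, 0.067], [0.565, -0.151], [0.394, -0.122]]
0.022 [ 0.494 -0.028  0.022] [[0.427, 0.092], [0.597, 0.066], [0.562, -0.149], [0.394, -0.12]]
0.042 [ 0.493 -0.027  0.042] [[0.427, 0.091], [0.594, 0.065], [0.559, -0.147], [0.393, -0.119]]
```

```bash
cat >> h.py <<'E'
def cedar(im):
    h=cv2.cvtColor(im,cv2.COLOR_RGB2HSV)
    r,g,b=[im[:,:,i].astype(int) for i in range(3)]
    m=((r>40)&(r>1.42*g)&(h[:,:,1]>100)).astype(np.uint8)*255
    return m
def blobs(m,lo,hi):
    o=[]
    for k in cv2.findContours(m,cv2.RETR_EXTERNAL,cv2.CHAIN_APPROX_NONE)[0]:
        if lo<cv2.contourArea(k)<hi: o.append(k)
    return o
from scipy.spatial.transform import Rotation as Ro
def tool(phi):  # tool x heading phi deg, pointing down
    a=np.radians(phi); x=np.array([np.cos(a),np.sin(a),0]); z=np.array([0,0,-1.]); return np.c_[x,np.cross(z,x),z]
def plan(p,phi):
    s=bot.read_state(); R=np.array(s["tcp_rot"]); d=R.T@(np.array(p)-s["position"])
    w=Ro.from_matrix(R.T@tool(phi)).as_rotvec(degrees=True)
    print("plan",d.round(4),w.round(2),"rows",np.ceil(max(np.linalg.norm(d)/.05,np.linalg.norm(w)/8.59))+1,"pos",s["position"].round(4),"t",round(s["time_s"],1))
E
python3 - <<'E'
from h import *
for n in("top","scene"):
    c=cap(n); m=cedar(c["color"])
    for k in blobs(m,25,600):
        r=cv2.minAreaRect(k); print(n,cv2.contourArea(k),np.round(r[0],1),np.round(r[1],1),round(r[2]),onz(c,*r[0],.018).round(3),onz(c,*r[0],.038).round(3))
plan([.50,-.28,.20],86)
E
```

```text
top 141.0 [197.4 146.9] [13.7 12.2] 66 [0.669 0.156 0.018] [0.665 0.154 0.038]
top 141.0 [242.2 141. ] [12.9 12.6] 79 [0.685 0.018 0.018] [0.68  0.018 0.038]
top 144.5 [285.1 139.8] [12.6 13.6] 14 [ 0.686 -0.114  0.018] [ 0.681 -0.113  0.038]
scene 203.0 [221. 250.] [15.5 16.4] 9 [ 0.694 -0.111  0.018] [ 0.705 -0.111  0.038]
scene 195.5 [268.4 243.2] [15.2 15.2] 72 [0.692 0.021 0.018] [0.703 0.018 0.038]
scene 199.5 [315.3 232.3] [15.9 15.2] 50 [0.677 0.159 0.018] [0.688 0.153 0.038]
scene 548.0 [151.1 199.2] [15.8 59.2] 9 [ 0.49  -0.303  0.018] [ 0.506 -0.299  0.038]
scene 164.5 [ 35.  100.6] [18.4 18.5] 52 [-0.041 -0.744  0.018] [-0.014 -0.73   0.038]
scene 108.5 [32.  89.6] [ 6.5 28.1] 66 [-0.112 -0.768  0.018] [-0.083 -0.754  0.038]
plan [ 0.3214 -0.1503  0.0224] [-3.000e-02 -3.000e-02 -5.937e+01] rows 9.0 pos [ 0.2801 -0.5584  0.2222] t 0.3
```

```bash
python3 steer.py '0.32 -0.15 0.022 0 0 -59.4 1; 0.32 -0.15 0.022 0 0 -59.4 1; 0.32 -0.15 0.022 0 0 -59.4 1; 0.32 -0.15 0.022 0 0 -59.4 1; 0.32 -0.15 0.022 0 0 -59.4 1; 0.32 -0.15 0.022 0 0 -59.4 1; 0.32 -0.15 0.022 0 0 -59.4 1; 0.32 -0.15 0.022 0 0 -59.4 1; 0.32 -0.15 0.022 0 0 -59.4 1; 0.32 -0.15 0.022 0 0 -59.4 1; 0.32 -0.15 0.022 0 0 -59.4 1'
python3 - <<'E'
from h import *
c=cap("wrist"); save("w1",c["color"]); np.save("w1.npy",c["color"])
print(bot.read_state()["tcp_rot"].round(3))
for k in blobs(cedar(c["color"]),100,6000):
    (x,y),r=cv2.minEnclosingCircle(k); print(cv2.contourArea(k),x,y,r,onz(c,x,y,.04).round(4))
E
```

```text
time_s: 1.4
position: [0.4983, -0.2827, 0.2007]
tcp_rot: [[0.072, 0.997, 0.0], [0.997, -0.072, -0.001], [-0.001, 0.0, -1.0]]
force: [0.2, -0.2, 0.5]
opening: 1.005
grasp_force: 0.0
[[ 0.072  0.997  0.   ]
 [ 0.997 -0.072 -0.   ]
 [-0.     0.    -1.   ]]
2130.5 249.38519287109375 178.1513671875 93.74038696289062 [ 0.488  -0.2868  0.04  ]
258.5 427.5160827636719 10.361736297607422 21.645402908325195 [ 0.6667 -0.1382  0.04  ]
```

View pics/w1.png

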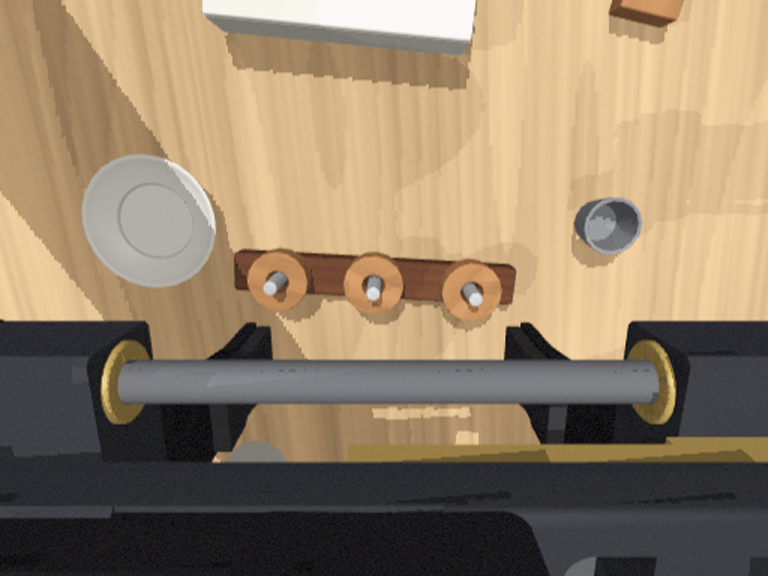

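The view shows rings at (278,281), (374,284) and (471,290) in the 1.5x picture. The ring faces are brighter than the rail, so I separate them by brightness.

```bash
cat >> h.py <<'E'
def rings(c,z=.04):
    im=c["color"]; m=cedar(im)&((im[:,:,0]>150).astype(np.uint8)*255)
    m=cv2.morphologyEx(m,cv2.MORPH_OPEN,np.ones((3,3),np.uint8)); out=[]
    for k in blobs(m,300,9000):
        e=cv2.fitEllipse(cv2.convexHull(k)); p=onz(c,*e[0],z)
        zc=-(c["view"]@np.r_[p,1])[2]
        print("ring",np.round(e[0],1),"diam mm",np.round(np.array(e[1])*zc/c["K"][0,0]*1000,1),p.round(4)); out.append(p)
    return out
E
python3 - <<'E'
from h import *
c=cap("wrist"); 
for p in [(185,178),(249,200),(314,205),(216,183),(280,187),(430,8)]: print(p,c["color"][p[1],p[0]])
r=rings(c)
if len(r)>1: print(np.diff(r,axis=0).round(4))
E
```

```text
(185, 178) [190 139  92]
(249, 200) [169 150 135]
(314, 205) [159 111  72]
(216, 183) [118  75  53]
(280, 187) [113  72  50]
(430, 8) [140  96  61]
```

```bash
cat >> h.py <<'E'
def topm(im,f=1.3,lo=140):
    r,g=im[:,:,0].astype(int),im[:,:,1].astype(int)
    return cv2.morphologyEx(((r>f*g)&(r>lo)).astype(np.uint8)*255,cv2.MORPH_OPEN,np.ones((3,3),np.uint8))
def rings(c,z=.04,f=1.3):
    out=[]
    for k in blobs(topm(c["color"],f),300,9000):
        e=cv2.fitEllipse(cv2.convexHull(k)); p=onz(c,*e[0],z)
        zc=-(c["view"]@np.r_[p,1])[2]
        print("ring",np.round(e[0],1),"diam mm",np.round(np.array(e[1])*zc/c["K"][0,0]*1000,1),p.round(4)); out.append(p)
    return out
E
python3 - <<'E'
from h import *
c=cap("wrist"); im=c["color"]
print(im[100,150],im[150,330],im[100,330])
r=rings(c)
if len(r)>1: print(np.diff(r,axis=0).round(4))
for u,v in [(269/1.5,291/1.5),(373/1.5,294/1.5),(475/1.5,300/1.5)]: print("peg",onz(c,u,v,.06).round(4))
cv2.imwrite("pics/m.png",topm(im))
E
```

```text
[209 175 132] [223 189 142] [236 203 157]
ring [314.  193.9] diam mm [42.2 43.2] [ 0.5561 -0.309   0.04  ]
ring [248.5 189.5] diam mm [42.  42.8] [ 0.486  -0.2991  0.04  ]
ring [184.4 187.1] diam mm [41.1 43.5] [ 0.4176 -0.2916  0.04  ]
ring [434.6   2.7] diam mm [17.8 39.7] [ 0.6728 -0.1322  0.04  ]
[[-0.0701  0.0099  0.    ]
 [-0.0684  0.0075  0.    ]
 [ 0.2552  0.1594  0.    ]]
peg [ 0.4168 -0.2936  0.06  ]
peg [ 0.4867 -0.3007  0.06  ]
peg [ 0.5554 -0.3098  0.06  ]
```

```bash
python3 steer.py '0.5 0 0 0 0 0 1; 0.5 0 0 0 0 0 1; 0.5 0 0 0 0 0 1; 0.5 0 0 0 0 0 1; 0.5 0 0 0 0 0 1; 0.5 0 0 0 0 0 1; 0.5 0 0 0 0 0 1; 0.5 0 0 0 0 0 1; 0.5 0 0 0 0 0 1; 0.5 0 0 0 0 0 1; 0.5 0 0 0 0 0 1; 0.5 0 0 0 0 0 1'
python3 - <<'E'
from h import *
c=cap("wrist"); save("w2",c["color"]); s=bot.read_state(); print(s["tcp_rot"].round(3))
np.savez("w2.npz",**c)
E
```

```text
time_s: 2.75
position: [0.5335, 0.218, 0.2004]
tcp_rot: [[0.067, 0.998, -0.0], [0.998, -0.067, -0.001], [-0.001, -0.0, -1.0]]
force: [-0.0, -0.5, -0.7]
opening: 1.001
grasp_force: 0.0
[[ 0.069  0.998 -0.001]
 [ 0.998 -0.069 -0.001]
 [-0.001 -0.001 -1.   ]]
```

View pics/w2.png

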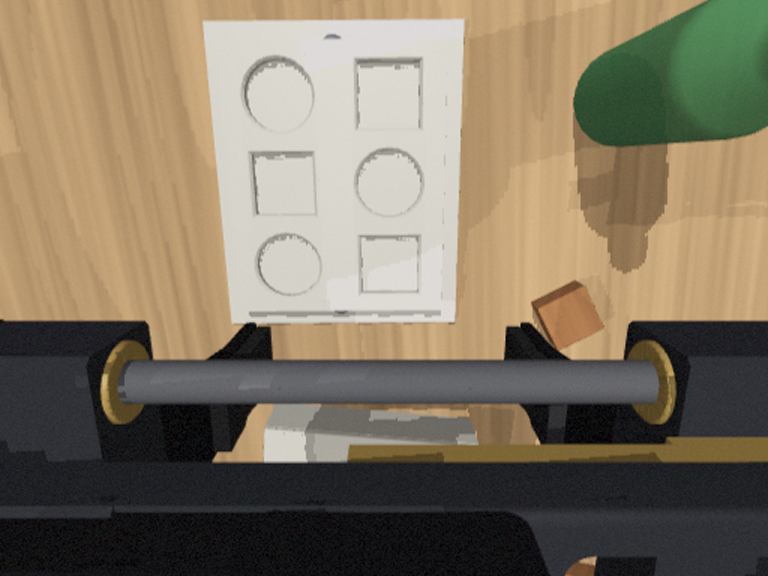

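The wrist view shows the six cavities. In 1.5x pixels the rounds are at (279,93), (389,182) and (289,263), and the squares at (389,94), (283,183) and (390,264). I fit the known grid to these and check it against the ledge corners (205,22), (464,20), (456,322) and (232,323).

Run:
```python
from h import *
c=dict(np.load("w2.npz")); im=c["color"]
px=np.array([(279,93),(389,94),(283,183),(389,182),(289,263),(390,264)])/1.5
tub=np.array([(-38,60),(38,60),(-38,0),(38,0),(-38,-60),(38,-60)])/1000
def fit(P,T):
    a,b=T-T.mean(0),P-P.mean(0)
    th=np.arctan2((a[:,0]*b[:,1]-a[:,1]*b[:,0]).sum(),(a*b).sum()); R=np.array([[np.cos(th),-np.sin(th)],[np.sin(th),np.cos(th)]])
    t=P.mean(0)-R@T.mean(0); print("yaw",np.degrees(th).round(2),"t",t.round(4),"res",((P-(T@R.T+t))*1000).round(1).tolist())
    return th,R,t
P=np.array([onz(c,u,v,.022)[:2] for u,v in px]); fit(P,tub)
g=cv2.cvtColor(im,cv2.COLOR_RGB2HSV); w=((g[:,:,1]<35)&(g[:,:,2]>170)).astype(np.uint8)*255
w=cv2.morphologyEx(w,cv2.MORPH_CLOSE,np.ones((9,9),np.uint8)); w[218:]=0
k=max(blobs(w,5000,1e6),key=cv2.contourArea)
q=cv2.approxPolyDP(cv2.convexHull(k),.03*cv2.arcLength(k,True),True)[:,0]; print(q.tolist())
L=np.array([onz(c,u,v,.004)[:2] for u,v in q]); print(L.round(4).tolist())
# cavity contours: dark edges
gr=cv2.cvtColor(im,cv2.COLOR_RGB2GRAY); gr[k.min()*0:1]=gr[:1]
e=cv2.Canny(gr,25,70); e[:12]=0; e=cv2.dilate(e,np.ones((3,3),np.uint8))
cs=[]
for k in cv2.findContours(e,cv2.RETR_LIST,cv2.CHAIN_APPROX_NONE)[0]:
    x,y,wd,h=cv2.boundingRect(k)
    if 36<wd<58 and 34<h<60 and 150<x<300 and y<210: print((x+wd/2-.5,y+h/2-.5),wd,h,onz(c,x+wd/2-.5,y+h/2-.5,.022)[:2].round(4))
```

```text
yaw -3.65 t [0.5002 0.2737] res [[0.4, -0.2], [-0.5, -0.9], [-0.4, -0.3], [-0.5, 0.2], [0.7, 1.1], [0.2, 0.1]]
[[308, 13], [302, 214], [156, 215], [135, 15]]
[[0.5954, 0.3775], [0.5823, 0.1569], [0.4045, 0.1674], [0.4154, 0.3875]]
(192.5, 176.5) 38 36 [0.4588 0.216 ]
(191.5, 176.0) 48 45 [0.4578 0.2166]
(189.5, 123.0) 38 37 [0.4626 0.2747]
(259.5, 123.0) 40 39 [0.5377 0.2697]
(188.0, 122.0) 49 47 [0.4611 0.2758]
(259.5, 121.5) 50 50 [0.5378 0.2713]
(258.5, 61.5) 50 50 [0.5407 0.3314]
(184.5, 62.0) 52 55 [0.465  0.3359]
```

Run:
```python
from h import *
c=dict(np.load("w2.npz"))
for z in(0,.1,.15): print("bottle left",z,onz(c,578/1.5,105/1.5,z).round(3))
plan([.5561,-.309,.10],83)
```

```text
bottle left 0 [0.679 0.316 0.   ]
bottle left 0.1 [0.64  0.308 0.1  ]
bottle left 0.15 [0.621 0.304 0.15 ]
plan [-0.5229  0.0591  0.1008] [-0.03  0.05  3.03] rows 12.0 pos [0.5334 0.2169 0.2004] t 2.8
```

```bash
python3 steer.py '-0.523 0.059 0.05 0 0 3 0.64; -0.523 0.059 0.05 0 0 3 0.64; -0.523 0.059 0.05 0 0 3 0.64; -0.523 0.059 0.05 0 0 3 0.64; -0.523 0.059 0.05 0 0 3 0.64; -0.523 0.059 0.05 0 0 3 0.64; -0.523 0.059 0.05 0 0 3 0.64; -0.523 0.059 0.05 0 0 3 0.64; -0.523 0.059 0.05 0 0 3 0.64; -0.523 0.059 0.05 0 0 3 0.64; -0.523 0.059 0.05 0 0 3 0.64; -0.523 0.059 0.05 0 0 3 0.64; -0.523 0.059 0.101 0 0 3 0.64; -0.523 0.059 0.101 0 0 3 0.64; -0.523 0.059 0.101 0 0 3 0.64'
python3 - <<'E'
from h import *
plan([.5561,-.309,.029],83)
c=cap("wrist"); rings(c)
E
```

```text
time_s: 4.3
position: [0.5542, -0.3074, 0.0986]
tcp_rot: [[0.122, 0.992, -0.004], [0.992, -0.122, 0.003], [0.003, -0.004, -1.0]]
force: [-0.1, 0.0, -0.6]
opening: 0.641
grasp_force: 0.0
plan [-0.0016  0.0024  0.0696] [-0.24 -0.15 -0.04] rows 3.0 pos [ 0.5542 -0.3074  0.0986] t 4.3
ring [ 83.4 193.4] diam mm [19.9 37.4] [ 0.426 -0.285  0.04 ]
ring [262.4 203. ] diam mm [42.  43.4] [ 0.5565 -0.3083  0.04  ]
ring [167.5 200.8] diam mm [41.8 43.6] [ 0.4866 -0.2981  0.04  ]
```

```bash
python3 steer.py '-0.001 0.002 0.035 0 0 0 0.64; -0.001 0.002 0.069 0 0 0 0.64; -0.001 0.002 0.069 0 0 0 0.64; -0.001 0.002 0.069 0 0 0 0.64; -0.001 0.002 0.069 0 0 0 0; -0.001 0.002 0.069 0 0 0 0; -0.001 0.002 0.069 0 0 0 0; -0.001 0.002 0.069 0 0 0 0; -0.001 0.002 0.069 0 0 0 0'
python3 - <<'E'
from h import *
c=cap("wrist"); save("w3",c["color"])
E
```

```text
time_s: 5.25
position: [0.5591, -0.3102, 0.0328]
tcp_rot: [[0.121, 0.993, 0.002], [0.993, -0.121, -0.002], [-0.002, 0.003, -1.0]]
force: [-1.1, 0.4, 6.6]
opening: 0.486
grasp_force: 30.0
```

View pics/w3.png

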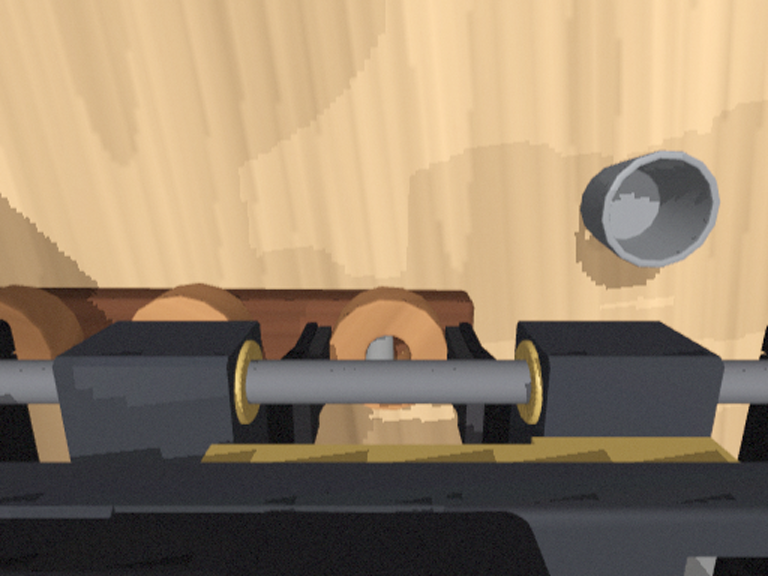

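The ring sits between the fingers at (388,330), with opening 0.486 (about 42 mm). I lift it.

```bash
python3 steer.py '0 0 -0.03 0 0 0 0; 0 0 -0.06 0 0 0 0; 0 0 -0.09 0 0 0 0; 0 0 -0.09 0 0 0 0; 0 0 -0.09 0 0 0 0';  python3 - <<'E'
from h import *
plan([.5379,.2707,.10],86.5)
E
```

```text
time_s: 5.8
position: [0.5585, -0.3097, 0.1217]
tcp_rot: [[0.121, 0.993, 0.002], [0.993, -0.121, -0.001], [-0.001, 0.002, -1.0]]
force: [-1.0, 0.5, -0.7]
opening: 0.487
grasp_force: 30.0
plan [ 0.5736 -0.0908  0.0209] [ 0.1   0.07 -3.46] rows 13.0 pos [ 0.5585 -0.3097  0.1217] t 5.8
```

```bash
python3 steer.py '0.574 -0.091 0.02 0 0 -3.4 0; 0.574 -0.091 0.02 0 0 -3.4 0; 0.574 -0.091 0.02 0 0 -3.4 0; 0.574 -0.091 0.02 0 0 -3.4 0; 0.574 -0.091 0.02 0 0 -3.4 0; 0.574 -0.091 0.02 0 0 -3.4 0; 0.574 -0.091 0.02 0 0 -3.4 0; 0.574 -0.091 0.02 0 0 -3.4 0; 0.574 -0.091 0.02 0 0 -3.4 0; 0.574 -0.091 0.02 0 0 -3.4 0; 0.574 -0.091 0.02 0 0 -3.4 0; 0.574 -0.091 0.02 0 0 -3.4 0; 0.574 -0.091 0.02 0 0 -3.4 0; 0.574 -0.091 0.02 0 0 -3.4 0; 0.574 -0.091 0.02 0 0 -3.4 0; 0.574 -0.091 0.02 0 0 -3.4 0';  python3 - <<'E'
from h import *
plan([.5379,.2707,.05],86.5); print(bot.read_state()["opening"])
E
```

```text
time_s: 7.4
position: [0.5374, 0.2698, 0.1001]
tcp_rot: [[0.064, 0.998, -0.001], [0.998, -0.064, -0.001], [-0.001, -0.001, -1.0]]
force: [-0.1, 0.2, -0.9]
opening: 0.49
grasp_force: 30.0
plan [0.001  0.0005 0.0501] [-0.07  0.04 -0.19] rows 3.0 pos [0.5374 0.2698 0.1001] t 7.4
0.489625290048987
```

```bash
python3 steer.py '0.001 0.0005 0.03 0 0 0 0; 0.001 0.0005 0.055 0 0 0 0; 0.001 0.0005 0.06 0 0 0 0; 0.001 0.0005 0.064 0 0 0 0; 0.001 0.0005 0.067 0 0 0 0; 0.001 0.0005 0.07 0 0 0 0; 0.001 0.0005 0.072 0 0 0 0; 0.001 0.0005 0.073 0 0 0 0'
python3 - <<'E'
from h import *
c=cap("wrist"); save("w4",c["color"][150:270,150:350],3)
E
```

```text
time_s: 8.2
position: [0.5381, 0.272, 0.028]
tcp_rot: [[0.062, 0.998, 0.0], [0.998, -0.062, -0.001], [-0.0, 0.0, -1.0]]
force: [0.5, -2.4, 1.2]
opening: 0.484
grasp_force: 30.0
```

View pics/w4.png

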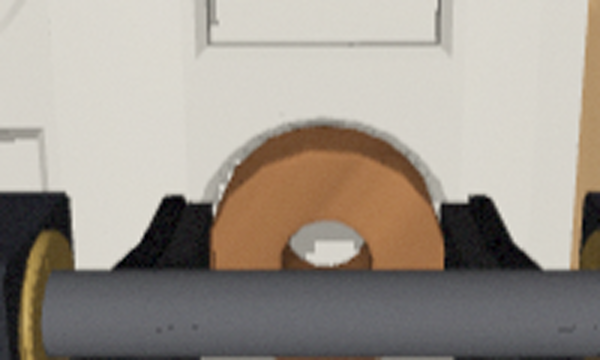

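The ring looks seated inside its cavity. I release, rise and check.

```bash
python3 steer.py '0 0 0 0 0 0 0.62; 0 0 0 0 0 0 0.62; 0 0 0 0 0 0 0.62; 0 0 -0.05 0 0 0 0.62; 0 0 -0.1 0 0 0 0.62; -0.06 0 -0.1 0 0 0 0.62; -0.06 0 -0.1 0 0 0 0.62; -0.06 0 -0.1 0 0 0 0.62';  python3 - <<'E'
from h import *
c=cap("wrist"); rings(c,.035); plan([.4867,-.2985,.10],83)
E
```

```text
time_s: 9.05
position: [0.5339, 0.2112, 0.1276]
tcp_rot: [[0.065, 0.998, -0.001], [0.998, -0.065, 0.0], [0.0, -0.001, -1.0]]
force: [-0.1, -0.3, 0.2]
opening: 0.621
grasp_force: 0.0
ring [258.6 116.5] diam mm [42.2 43.1] [0.5376 0.2722 0.035 ]
plan [-0.5127 -0.0144  0.0271] [-0.04 -0.03  3.32] rows 12.0 pos [0.534  0.2122 0.1273] t 9.1
```

```bash
python3 steer.py '-0.513 -0.014 0 0 0 3.3 0.64; -0.513 -0.014 0 0 0 3.3 0.64; -0.513 -0.014 0 0 0 3.3 0.64; -0.513 -0.014 0 0 0 3.3 0.64; -0.513 -0.014 0 0 0 3.3 0.64; -0.513 -0.014 0 0 0 3.3 0.64; -0.513 -0.014 0 0 0 3.3 0.64; -0.513 -0.014 0 0 0 3.3 0.64; -0.513 -0.014 0 0 0 3.3 0.64; -0.513 -0.014 0 0 0 3.3 0.64; -0.513 -0.014 0 0 0 3.3 0.64; -0.513 -0.014 0.027 0 0 3.3 0.64; -0.513 -0.014 0.027 0 0 3.3 0.64; -0.513 -0.014 0.027 0 0 3.3 0.64; -0.513 -0.014 0.027 0 0 3.3 0.64'
python3 - <<'E'
from h import *
c=cap("wrist"); rings(c); plan([.4867,-.2985,.030],83)
E
```

```text
time_s: 10.6
position: [0.4891, -0.2975, 0.1009]
tcp_rot: [[0.118, 0.993, 0.0], [0.993, -0.118, 0.0], [0.0, 0.0, -1.0]]
force: [0.8, -0.1, 0.5]
opening: 0.644
grasp_force: 0.0
ring [164.5 203.1] diam mm [39.8 43.7] [ 0.4184 -0.2907  0.04  ]
ring [255.1 202. ] diam mm [42.1 43.9] [ 0.4861 -0.2979  0.04  ]
plan [-0.001  -0.0024  0.0712] [0.05 0.02 0.22] rows 3.0 pos [ 0.4892 -0.2978  0.1012] t 10.7
```

```bash
python3 steer.py '0 -0.0026 0.035 0 0 0 0.64; 0 -0.0026 0.071 0 0 0 0.64; 0 -0.0026 0.071 0 0 0 0.64; 0 -0.0026 0.071 0 0 0 0.64; 0 -0.0026 0.071 0 0 0 0.64; 0 -0.0026 0.071 0 0 0 0; 0 -0.0026 0.071 0 0 0 0; 0 -0.0026 0.071 0 0 0 0; 0 -0.0026 0.071 0 0 0 0'; python3 steer.py '0 0 -0.03 0 0 0 0; 0 0 -0.06 0 0 0 0; 0 0 -0.09 0 0 0 0; 0 0 -0.09 0 0 0 0; 0 0 -0.09 0 0 0 0';  python3 - <<'E'
from h import *
plan([.4658,.3352,.10],86.5)
E
```

```text
time_s: 11.55
position: [0.4865, -0.2989, 0.0309]
tcp_rot: [[0.12, 0.993, 0.002], [0.993, -0.12, -0.001], [-0.001, 0.002, -1.0]]
force: [-0.7, 1.0, 6.1]
opening: 0.485
grasp_force: 30.0
time_s: 12.05
position: [0.4859, -0.2985, 0.1203]
tcp_rot: [[0.12, 0.993, 0.001], [0.993, -0.12, -0.001], [-0.001, 0.001, -1.0]]
force: [0.4, -0.1, 0.4]
opening: 0.49
grasp_force: 30.0
plan [ 0.6268 -0.0958  0.0196] [ 0.07  0.06 -3.37] rows 14.0 pos [ 0.4859 -0.2985  0.1203] t 12.1
```

```bash
python3 steer.py '0.627 -0.096 0 0 0 -3.4 0; 0.627 -0.096 0 0 0 -3.4 0; 0.627 -0.096 0 0 0 -3.4 0; 0.627 -0.096 0 0 0 -3.4 0; 0.627 -0.096 0 0 0 -3.4 0; 0.627 -0.096 0 0 0 -3.4 0; 0.627 -0.096 0 0 0 -3.4 0; 0.627 -0.096 0 0 0 -3.4 0; 0.627 -0.096 0 0 0 -3.4 0; 0.627 -0.096 0 0 0 -3.4 0; 0.627 -0.096 0 0 0 -3.4 0; 0.627 -0.096 0 0 0 -3.4 0; 0.627 -0.096 0 0 0 -3.4 0; 0.627 -0.096 0.02 0 0 -3.4 0; 0.627 -0.096 0.02 0 0 -3.4 0; 0.627 -0.096 0.02 0 0 -3.4 0; 0.627 -0.096 0.02 0 0 -3.4 0';  python3 - <<'E'
from h import *
plan([.4658,.3352,.026],86.5); print(bot.read_state()["opening"])
E
```

```text
time_s: 13.75
position: [0.4654, 0.3347, 0.0993]
tcp_rot: [[0.062, 0.998, -0.001], [0.998, -0.062, -0.001], [-0.001, -0.001, -1.0]]
force: [1.1, 0.1, 0.1]
opening: 0.489
grasp_force: 30.0
plan [0.0006 0.0005 0.0733] [-0.06  0.04 -0.04] rows 3.0 pos [0.4654 0.3347 0.0993] t 13.8
0.4888329244880928
```

```bash
python3 steer.py '0 0.0005 0.03 0 0 0 0; 0 0.0005 0.055 0 0 0 0; 0 0.0005 0.06 0 0 0 0; 0 0.0005 0.064 0 0 0 0; 0 0.0005 0.067 0 0 0 0; 0 0.0005 0.07 0 0 0 0; 0 0.0005 0.073 0 0 0 0; 0 0.0005 0.073 0 0 0 0'; python3 steer.py '0 0 0 0 0 0 0.62; 0 0 0 0 0 0 0.62; 0 0 0 0 0 0 0.62; 0 0 -0.05 0 0 0 0.62; 0 0 -0.1 0 0 0 0.62; -0.06 0 -0.1 0 0 0 0.62; -0.06 0 -0.1 0 0 0 0.62; -0.06 0 -0.1 0 0 0 0.62';  python3 - <<'E'
from h import *
c=cap("wrist"); rings(c,.035); plan([.4178,-.2905,.10],83)
E
```

```text
time_s: 14.55
position: [0.466, 0.3357, 0.0267]
tcp_rot: [[0.06, 0.998, 0.0], [0.998, -0.06, 0.0], [0.0, 0.0, -1.0]]
force: [0.3, -0.4, 0.1]
opening: 0.491
grasp_force: 30.0
time_s: 15.35
position: [0.4618, 0.2743, 0.1267]
tcp_rot: [[0.063, 0.998, -0.001], [0.998, -0.063, -0.0], [-0.0, -0.001, -1.0]]
force: [-0.2, -0.1, 0.1]
opening: 0.619
grasp_force: 0.0
ring [348.4 187. ] diam mm [39.7 42.8] [0.5372 0.2727 0.035 ]
ring [259.1 116.7] diam mm [42.3 43.1] [0.4656 0.335  0.035 ]
plan [-0.5675 -0.0089  0.0263] [-0.04 -0.01  3.42] rows 13.0 pos [0.4621 0.2753 0.1264] t 15.4
```

```bash
python3 steer.py '-0.567 -0.01 0 0 0 3.3 0.64; -0.567 -0.01 0 0 0 3.3 0.64; -0.567 -0.01 0 0 0 3.3 0.64; -0.567 -0.01 0 0 0 3.3 0.64; -0.567 -0.01 0 0 0 3.3 0.64; -0.567 -0.01 0 0 0 3.3 0.64; -0.567 -0.01 0 0 0 3.3 0.64; -0.567 -0.01 0 0 0 3.3 0.64; -0.567 -0.01 0 0 0 3.3 0.64; -0.567 -0.01 0 0 0 3.3 0.64; -0.567 -0.01 0 0 0 3.3 0.64; -0.567 -0.01 0 0 0 3.3 0.64; -0.567 -0.01 0.026 0 0 3.3 0.64; -0.567 -0.01 0.026 0 0 3.3 0.64; -0.567 -0.01 0.026 0 0 3.3 0.64; -0.567 -0.01 0.026 0 0 3.3 0.64'
python3 - <<'E'
from h import *
c=cap("wrist"); r=rings(c); plan(np.r_[r[-1][:2],.030],83)
E
```

```text
time_s: 17.0
position: [0.4186, -0.2886, 0.1009]
tcp_rot: [[0.116, 0.993, -0.0], [0.993, -0.116, 0.0], [0.0, -0.0, -1.0]]
force: [0.5, -0.2, 0.3]
opening: 0.638
grasp_force: 0.0
ring [257.4 203.5] diam mm [41.7 43.8] [ 0.4172 -0.2903  0.04  ]
plan [-0.0016 -0.0014  0.0711] [0.03 0.02 0.32] rows 3.0 pos [ 0.4187 -0.2888  0.1011] t 17.1
```

```bash
python3 steer.py '-0.001 -0.0014 0.035 0 0 0 0.64; -0.001 -0.0014 0.071 0 0 0 0.64; -0.001 -0.0014 0.071 0 0 0 0.64; -0.001 -0.0014 0.071 0 0 0 0.64; -0.001 -0.0014 0.071 0 0 0 0.64; -0.001 -0.0014 0.071 0 0 0 0; -0.001 -0.0014 0.071 0 0 0 0; -0.001 -0.0014 0.071 0 0 0 0; -0.001 -0.0014 0.071 0 0 0 0'; python3 steer.py '0 0 -0.03 0 0 0 0; 0 0 -0.06 0 0 0 0; 0 0 -0.09 0 0 0 0; 0 0 -0.09 0 0 0 0; 0 0 -0.09 0 0 0 0';  python3 - <<'E'
from h import *
plan([.4584,.2154,.10],86.5)
E
```

```text
time_s: 17.95
position: [0.4171, -0.291, 0.0307]
tcp_rot: [[0.118, 0.993, 0.002], [0.993, -0.118, -0.002], [-0.001, 0.002, -1.0]]
force: [-1.0, 0.5, 7.1]
opening: 0.484
grasp_force: 30.0
time_s: 18.45
position: [0.4166, -0.2906, 0.1202]
tcp_rot: [[0.118, 0.993, 0.001], [0.993, -0.118, -0.001], [-0.001, 0.001, -1.0]]
force: [-0.7, -0.5, -0.4]
opening: 0.487
grasp_force: 30.0
plan [ 0.5074 -0.0182  0.0196] [ 0.07  0.06 -3.27] rows 12.0 pos [ 0.4166 -0.2906  0.1202] t 18.4
```

```bash
python3 steer.py '0.507 -0.018 0 0 0 -3.3 0; 0.507 -0.018 0 0 0 -3.3 0; 0.507 -0.018 0 0 0 -3.3 0; 0.507 -0.018 0 0 0 -3.3 0; 0.507 -0.018 0 0 0 -3.3 0; 0.507 -0.018 0 0 0 -3.3 0; 0.507 -0.018 0 0 0 -3.3 0; 0.507 -0.018 0 0 0 -3.3 0; 0.507 -0.018 0 0 0 -3.3 0; 0.507 -0.018 0 0 0 -3.3 0; 0.507 -0.018 0 0 0 -3.3 0; 0.507 -0.018 0.02 0 0 -3.3 0; 0.507 -0.018 0.02 0 0 -3.3 0; 0.507 -0.018 0.02 0 0 -3.3 0; 0.507 -0.018 0.02 0 0 -3.3 0';  python3 - <<'E'
from h import *
plan([.4584,.2154,.026],86.5); print(bot.read_state()["opening"])
E
```

```text
time_s: 19.95
position: [0.4584, 0.2142, 0.0995]
tcp_rot: [[0.062, 0.998, -0.001], [0.998, -0.062, -0.0], [-0.0, -0.001, -1.0]]
force: [0.2, -0.7, 0.9]
opening: 0.486
grasp_force: 30.0
plan [ 0.0012 -0.      0.0735] [-0.04  0.02 -0.05] rows 3.0 pos [0.4584 0.2142 0.0995] t 19.9
0.48620457588330457
```

```bash
python3 steer.py '0.001 0 0.03 0 0 0 0; 0.001 0 0.055 0 0 0 0; 0.001 0 0.06 0 0 0 0; 0.001 0 0.064 0 0 0 0; 0.001 0 0.067 0 0 0 0; 0.001 0 0.07 0 0 0 0; 0.001 0 0.073 0 0 0 0; 0.001 0 0.073 0 0 0 0'; python3 steer.py '0 0 0 0 0 0 0.62; 0 0 0 0 0 0 0.62; 0 0 0 0 0 0 0.62; 0 0 -0.05 0 0 0 0.62; 0 0 -0.1 0 0 0 0.62; -0.06 0 -0.1 0 0 0 0.62; -0.06 0 -0.1 0 0 0 0.62; -0.06 0 -0.1 0 0 0 0.62';  python3 - <<'E'
from h import *
c=cap("wrist"); rings(c,.035); 
c=cap("top")
for k in blobs(cedar(c["color"]),80,600):
    r=cv2.minAreaRect(k); print(np.round(r[0],1),np.round(r[1],1),round(r[2]),onz(c,*r[0],.018).round(3))
plan([.67,.09,.20],86.5)
E
```

```text
time_s: 20.75
position: [0.4585, 0.2162, 0.0267]
tcp_rot: [[0.06, 0.998, 0.0], [0.998, -0.06, 0.0], [0.0, 0.0, -1.0]]
force: [-0.2, 0.0, -0.4]
opening: 0.487
grasp_force: 30.0
time_s: 21.55
position: [0.4544, 0.155, 0.1267]
tcp_rot: [[0.064, 0.998, -0.001], [0.998, -0.064, -0.0], [-0.0, -0.001, -1.0]]
force: [0.3, 0.6, -0.3]
opening: 0.62
grasp_force: 0.0
ring [497.6 166.7] diam mm [34.7 45.3] [0.6533 0.1631 0.035 ]
ring [258.8 117.2] diam mm [42.2 43. ] [0.458  0.2155 0.035 ]
ring [359.6  33.1] diam mm [41.3 46. ] [0.537 0.272 0.035]
[137.5 214.5] [13. 11.] 90 [0.465 0.339 0.018]
[348.4 203.4] [10.6 69.7] 5 [ 0.485 -0.3    0.018]
[197.5 147. ] [13.  12.5] 63 [0.669 0.156 0.018]
[242.1 141. ] [12.9 12.7] 79 [0.685 0.018 0.018]
[285.  139.8] [12.8 13.3] 16 [ 0.685 -0.114  0.018]
plan [-0.0529  0.219  -0.074 ] [-0.05 -0.02 -0.04] rows 6.0 pos [0.4546 0.1564 0.1262] t 21.6
```

```bash
cat >> h.py <<'E'
def tiles(c,z=.02,f=1.3,lo=140):
    out=[]
    for k in blobs(topm(c["color"],f,lo),300,9000):
        k=cv2.convexHull(k)
        P=np.array([onz(c,*q,z)[:2] for q in k[:,0].astype(float)])*1000
        r=cv2.minAreaRect(P.astype(np.float32)); a=r[2]%90; a=a-90 if a>45 else a
        print("tile px",k[:,0].mean(0).round(),"ctr",np.round(r[0],1),"size",np.round(r[1],1),"yaw",round(a,1)); out.append((r,a))
    return out
E
python3 steer.py '-0.057 0.219 0 0 0 0 0.62; -0.057 0.219 0 0 0 0 0.62; -0.057 0.219 0 0 0 0 0.62; -0.057 0.219 0 0 0 0 0.62; -0.057 0.219 0 0 0 0 0.62; -0.057 0.219 0 0 0 0 0.62; -0.057 0.219 0 0 0 0 0.62; -0.057 0.219 0 0 0 0 0.62'
python3 - <<'E'
from h import *
c=cap("wrist"); np.savez("w5.npz",**c); tiles(c); save("w5",c["color"]); print(c["color"][150:215:8,230:290:8].tolist()[4])
E
```

```text
time_s: 22.45
position: [0.6679, 0.0874, 0.1254]
tcp_rot: [[0.059, 0.998, -0.004], [0.998, -0.059, 0.0], [0.0, -0.004, -1.0]]
force: [-0.1, 0.6, 0.4]
opening: 0.617
grasp_force: 0.0
tile px [261. 104.] ctr [671.6 158.3] size [39.7 39.4] yaw 25.0
[[205, 173, 127], [214, 180, 135], [212, 178, 132], [212, 178, 135], [216, 182, 137], [205, 171, 127], [211, 178, 134], [204, 172, 127]]
```

View pics/w5.png

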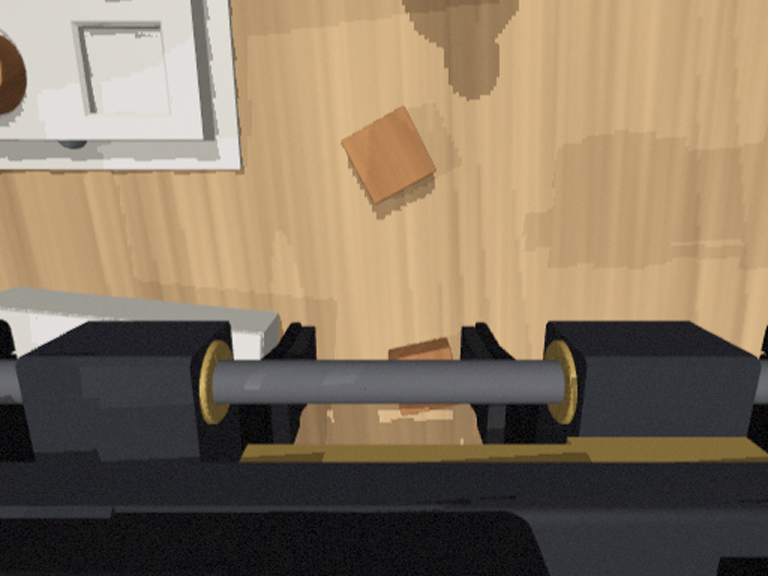

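The tile's top face shows at (388,155) and measures 39.7 x 39.4 mm at yaw 25°, which matches the known size. I go to grasp it.

Run:
```python
from h import *
plan([.6716,.1583,.06],115)
```

```text
plan [ 0.071  -0.0005  0.0658] [ -0.16  -0.05 -28.39] rows 5.0 pos [0.6681 0.0874 0.1258] t 22.5
```

```bash
python3 steer.py '0.071 0 0 0 0 -28.4 0.75; 0.071 0 0 0 0 -28.4 0.75; 0.071 0 0 0 0 -28.4 0.75; 0.071 0 0 0 0 -28.4 0.75; 0.071 0 0.066 0 0 -28.4 0.75; 0.071 0 0.066 0 0 -28.4 0.75; 0.071 0 0.066 0 0 -28.4 0.75; 0.071 0 0.066 0 0 -28.4 0.75'
python3 - <<'E'
from h import *
plan([.6716,.1583,.010],115)
E
```

```text
time_s: 23.3
position: [0.674, 0.1572, 0.0609]
tcp_rot: [[-0.422, 0.907, -0.001], [0.907, 0.422, 0.0], [0.0, -0.0, -1.0]]
force: [0.2, 0.8, 0.5]
opening: 0.749
grasp_force: 0.0
plan [ 0.002  -0.0017  0.0509] [-0.02 -0.01 -0.06] rows 3.0 pos [0.674  0.1572 0.0609] t 23.3
```

```bash
python3 steer.py '0.002 -0.0017 0.03 0 0 0 0.75; 0.002 -0.0017 0.051 0 0 0 0.75; 0.002 -0.0017 0.051 0 0 0 0.75; 0.002 -0.0017 0.051 0 0 0 0.75; 0.002 -0.0017 0.051 0 0 0 0; 0.002 -0.0017 0.051 0 0 0 0; 0.002 -0.0017 0.051 0 0 0 0; 0.002 -0.0017 0.051 0 0 0 0; 0.002 -0.0017 0.051 0 0 0 0'; python3 steer.py '0 0 -0.05 0 0 0 0; 0 0 -0.09 0 0 0 0; 0 0 -0.09 0 0 0 0; 0 0 -0.09 0 0 0 0';  python3 - <<'E'
from h import *
plan([.5342,.2108,.10],86.5)
E
```

```text
time_s: 24.2
position: [0.6723, 0.1581, 0.0102]
tcp_rot: [[-0.422, 0.907, 0.001], [0.907, 0.422, 0.0], [-0.0, 0.001, -1.0]]
force: [-0.2, 0.3, 2.8]
opening: 0.455
grasp_force: 30.0
time_s: 24.6
position: [0.6725, 0.1581, 0.1008]
tcp_rot: [[-0.422, 0.907, 0.002], [0.907, 0.422, 0.0], [-0.001, 0.002, -1.0]]
force: [-0.3, -0.1, -1.1]
opening: 0.451
grasp_force: 30.0
plan [ 0.1061 -0.1032  0.0005] [1.300e-01 2.000e-02 2.843e+01] rows 5.0 pos [0.6725 0.1581 0.1008] t 24.6
```

```bash
python3 steer.py '0.106 -0.103 0 0 0 28.4 0; 0.106 -0.103 0 0 0 28.4 0; 0.106 -0.103 0 0 0 28.4 0; 0.106 -0.103 0 0 0 28.4 0; 0.106 -0.103 0 0 0 28.4 0; 0.106 -0.103 0 0 0 28.4 0; 0.106 -0.103 0 0 0 28.4 0; 0.106 -0.103 0 0 0 28.4 0'
python3 - <<'E'
from h import *
plan([.5342,.2108,.026],86.5); print(bot.read_state()["opening"])
E
```

```text
time_s: 25.4
position: [0.5348, 0.2103, 0.0992]
tcp_rot: [[0.061, 0.998, 0.0], [0.998, -0.061, 0.0], [0.0, 0.0, -1.0]]
force: [0.1, -0.6, 0.8]
opening: 0.458
grasp_force: 30.0
plan [ 0.0005 -0.0007  0.0732] [ 0.02 -0.   -0.  ] rows 3.0 pos [0.5348 0.2103 0.0992] t 25.4
0.4575303368954948
```

```bash
python3 steer.py '0.0005 -0.0005 0.03 0 0 0 0; 0.0005 -0.0005 0.055 0 0 0 0; 0.0005 -0.0005 0.06 0 0 0 0; 0.0005 -0.0005 0.064 0 0 0 0; 0.0005 -0.0005 0.067 0 0 0 0; 0.0005 -0.0005 0.07 0 0 0 0; 0.0005 -0.0005 0.073 0 0 0 0; 0.0005 -0.0005 0.074 0 0 0 0'; python3 steer.py '0 0 0 0 0 0 0.58; 0 0 0 0 0 0 0.58; 0 0 0 0 0 0 0.58; 0 0 -0.05 0 0 0 0.58; 0 0 -0.1 0 0 0 0.58; -0.06 0 -0.1 0 0 0 0.58; -0.06 0 -0.1 0 0 0 0.58; -0.06 0 -0.1 0 0 0 0.58';  python3 - <<'E'
from h import *
c=cap("wrist"); tiles(c,.035); save("w6",c["color"])
c=cap("top")
for k in blobs(cedar(c["color"]),80,600):
    r=cv2.minAreaRect(k); print(np.round(r[0],1),np.round(r[1],1),round(r[2]),onz(c,*r[0],.018).round(3))
plan([.683,-.05,.13],86.5)
E
```

```text
time_s: 26.2
position: [0.5336, 0.2114, 0.0258]
tcp_rot: [[0.06, 0.998, 0.001], [0.998, -0.06, 0.0], [0.0, 0.001, -1.0]]
force: [-0.2, -0.2, -0.7]
opening: 0.455
grasp_force: 30.0
time_s: 27.0
position: [0.5294, 0.15, 0.1258]
tcp_rot: [[0.064, 0.998, -0.0], [0.998, -0.064, 0.0], [-0.0, -0.0, -1.0]]
force: [0.4, -0.6, -0.4]
opening: 0.584
grasp_force: 0.0
tile px [258. 116.] ctr [533.  211.8] size [38.6 39.1] yaw -3.6
tile px [165. 118.] ctr [458.5 215. ] size [41.5 41.2] yaw 39.1
tile px [261.  31.] ctr [537.6 271.3] size [40.2 41.8] yaw -3.6
[137.5 214.5] [13. 11.] 90 [0.465 0.339 0.018]
[349.  196.7] [10.5 57.2] 5 [ 0.505 -0.303  0.018]
[242.2 141. ] [12.9 12.6] 79 [0.685 0.018 0.018]
[285.1 139.8] [12.6 13.1] 14 [ 0.686 -0.114  0.018]
plan [-0.1918  0.1658 -0.0052] [-0.07 -0.02 -0.03] rows 7.0 pos [0.5293 0.1516 0.1251] t 27.1
```

View pics/w6.png

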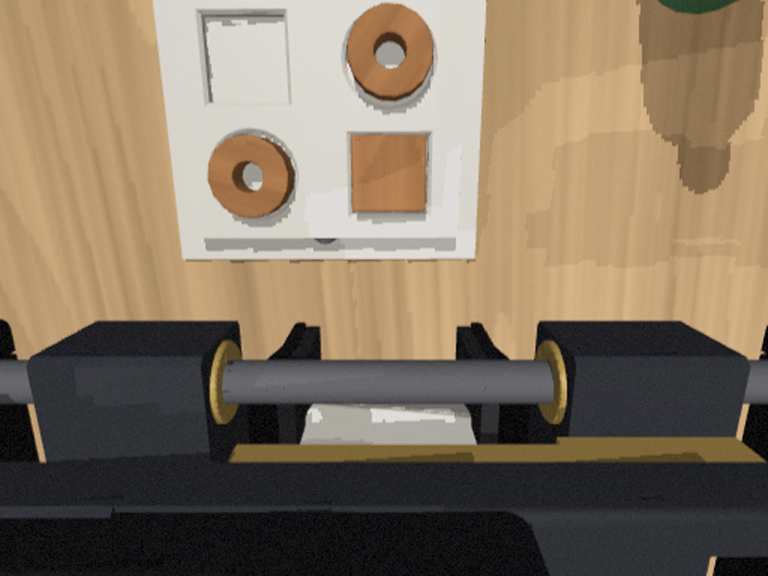

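The tile sits flat in its cavity at (390,172), and the rings at (251,175) and (390,52) are seated. Next is the middle tile.

```bash
python3 steer.py '-0.192 0.165 0 0 0 0 0.75; -0.192 0.165 0 0 0 0 0.75; -0.192 0.165 0 0 0 0 0.75; -0.192 0.165 0 0 0 0 0.75; -0.192 0.165 0 0 0 0 0.75; -0.192 0.165 0 0 0 0 0.75; -0.192 0.165 0 0 0 0 0.75; -0.192 0.165 0 0 0 0 0.75; -0.192 0.165 0 0 0 0 0.75'
python3 - <<'E'
from h import *
c=cap("wrist"); (r,a)=tiles(c)[0]; plan([r[0][0]/1000,r[0][1]/1000,.06],90+a)
E
```

```text
time_s: 28.0
position: [0.6815, -0.0479, 0.125]
tcp_rot: [[0.058, 0.998, -0.002], [0.998, -0.058, 0.001], [0.001, -0.002, -1.0]]
force: [-0.3, 0.6, 0.2]
opening: 0.749
grasp_force: 0.0
tile px [262. 107.] ctr [686.5  19.4] size [39.7 39.6] yaw 10.1
plan [0.0676 0.0009 0.0653] [ -0.09  -0.04 -13.42] rows 3.0 pos [ 0.6817 -0.0481  0.1253] t 28.1
```

```bash
python3 steer.py '0.068 0.001 0 0 0 -13.4 0.75; 0.068 0.001 0 0 0 -13.4 0.75; 0.068 0.001 0.065 0 0 -13.4 0.75; 0.068 0.001 0.065 0 0 -13.4 0.75; 0.068 0.001 0.065 0 0 -13.4 0.75; 0.068 0.001 0.065 0 0 -13.4 0.75'
python3 - <<'E'
from h import *
plan([.6865,.0194,.010],100.1)
E
```

```text
time_s: 28.65
position: [0.688, 0.0175, 0.0609]
tcp_rot: [[-0.172, 0.985, -0.0], [0.985, 0.172, 0.0], [0.0, -0.0, -1.0]]
force: [0.6, 0.1, -0.3]
opening: 0.751
grasp_force: 0.0
plan [ 0.0021 -0.0011  0.0509] [-0.   -0.   -0.18] rows 3.0 pos [0.688  0.0175 0.0609] t 28.6
```

```bash
python3 steer.py '0.002 -0.001 0.03 0 0 0 0.75; 0.002 -0.001 0.051 0 0 0 0.75; 0.002 -0.001 0.051 0 0 0 0.75; 0.002 -0.001 0.051 0 0 0 0.75; 0.002 -0.001 0.051 0 0 0 0; 0.002 -0.001 0.051 0 0 0 0; 0.002 -0.001 0.051 0 0 0 0; 0.002 -0.001 0.051 0 0 0 0; 0.002 -0.001 0.051 0 0 0 0'; python3 steer.py '0 0 -0.05 0 0 0 0; 0 0 -0.09 0 0 0 0; 0 0 -0.09 0 0 0 0; 0 0 -0.09 0 0 0 0';  python3 - <<'E'
from h import *
plan([.4621,.2753,.10],86.5)
E
```

```text
time_s: 29.55
position: [0.6869, 0.0193, 0.0102]
tcp_rot: [[-0.173, 0.985, 0.001], [0.985, 0.173, -0.0], [-0.0, 0.001, -1.0]]
force: [-0.9, 0.1, 4.1]
opening: 0.461
grasp_force: 30.0
time_s: 29.95
position: [0.6872, 0.0194, 0.1008]
tcp_rot: [[-0.173, 0.985, 0.002], [0.985, 0.173, -0.0], [-0.001, 0.002, -1.0]]
force: [0.2, 0.6, -0.9]
opening: 0.455
grasp_force: 30.0
plan [ 2.909e-01 -1.775e-01  2.000e-04] [ 0.13  0.03 13.44] rows 8.0 pos [0.6872 0.0194 0.1008] t 29.9
```

```bash
python3 steer.py '0.291 -0.178 0 0 0 13.4 0; 0.291 -0.178 0 0 0 13.4 0; 0.291 -0.178 0 0 0 13.4 0; 0.291 -0.178 0 0 0 13.4 0; 0.291 -0.178 0 0 0 13.4 0; 0.291 -0.178 0 0 0 13.4 0; 0.291 -0.178 0 0 0 13.4 0; 0.291 -0.178 0 0 0 13.4 0; 0.291 -0.178 0 0 0 13.4 0; 0.291 -0.178 0 0 0 13.4 0; 0.291 -0.178 0 0 0 13.4 0'
python3 - <<'E'
from h import *
plan([.4621,.2753,.026],86.5); print(bot.read_state()["opening"])
E
```

```text
time_s: 31.05
position: [0.462, 0.2743, 0.0991]
tcp_rot: [[0.062, 0.998, -0.0], [0.998, -0.062, -0.0], [-0.0, -0.0, -1.0]]
force: [0.3, -0.6, -0.3]
opening: 0.458
grasp_force: 30.0
plan [0.001  0.     0.0731] [-0.01  0.01 -0.08] rows 3.0 pos [0.462  0.2743 0.0991] t 31.1
0.4581515798793365
```

```bash
python3 steer.py '0 0 0.03 0 0 0 0; 0 0 0.055 0 0 0 0; 0 0 0.06 0 0 0 0; 0 0 0.064 0 0 0 0; 0 0 0.067 0 0 0 0; 0 0 0.07 0 0 0 0; 0 0 0.073 0 0 0 0; 0 0 0.074 0 0 0 0'; python3 steer.py '0 0 0 0 0 0 0.58; 0 0 0 0 0 0 0.58; 0 0 0 0 0 0 0.58; 0 0 -0.05 0 0 0 0.58; 0 0 -0.1 0 0 0 0.58; -0.06 0 -0.1 0 0 0 0.58; -0.06 0 -0.1 0 0 0 0.58; -0.06 0 -0.1 0 0 0 0.58';  python3 - <<'E'
from h import *
c=cap("wrist"); tiles(c,.035)
c=cap("top")
for k in blobs(cedar(c["color"]),80,600):
    r=cv2.minAreaRect(k); print(np.round(r[0],1),np.round(r[1],1),round(r[2]),onz(c,*r[0],.018).round(3))
plan([.684,-.18,.126],86.5)
E
```

```text
time_s: 31.85
position: [0.4612, 0.2754, 0.0258]
tcp_rot: [[0.06, 0.998, 0.001], [0.998, -0.06, 0.0], [0.0, 0.001, -1.0]]
force: [-0.4, -0.5, -0.8]
opening: 0.457
grasp_force: 30.0
time_s: 32.65
position: [0.4569, 0.2141, 0.1257]
tcp_rot: [[0.063, 0.998, -0.001], [0.998, -0.063, -0.0], [-0.0, -0.001, -1.0]]
force: [1.1, 0.5, 0.3]
opening: 0.58
grasp_force: 0.0
tile px [351. 188.] ctr [532.6 212.4] size [38.2 38.9] yaw -3.6
tile px [264. 188.] ctr [458.  215.4] size [41.7 41.3] yaw 35.3
tile px [254. 114.] ctr [460.6 275.9] size [38.8 38.8] yaw -3.1
tile px [358. 114.] ctr [537.  271.9] size [41.4 41.4] yaw -29.2
tile px [261.  35.] ctr [465.3 334.3] size [41.5 41.2] yaw 26.3
[348.5 203.4] [10.5 69.6] 5 [ 0.484 -0.301  0.018]
[285.1 139.6] [12.6 13.3] 14 [ 0.686 -0.114  0.018]
plan [-0.3809  0.2506 -0.001 ] [-0.03 -0.02 -0.03] rows 11.0 pos [0.4574 0.2156 0.1252] t 32.8
```

```bash
python3 steer.py '-0.381 0.25 0 0 0 0 0.75; -0.381 0.25 0 0 0 0 0.75; -0.381 0.25 0 0 0 0 0.75; -0.381 0.25 0 0 0 0 0.75; -0.381 0.25 0 0 0 0 0.75; -0.381 0.25 0 0 0 0 0.75; -0.381 0.25 0 0 0 0 0.75; -0.381 0.25 0 0 0 0 0.75; -0.381 0.25 0 0 0 0 0.75; -0.381 0.25 0 0 0 0 0.75; -0.381 0.25 0 0 0 0 0.75; -0.381 0.25 0 0 0 0 0.75; -0.381 0.25 0 0 0 0 0.75'
python3 - <<'E'
from h import *
c=cap("wrist"); (r,a)=tiles(c)[0]; plan([r[0][0]/1000,r[0][1]/1000,.06],90+a)
E
```

```text
time_s: 34.05
position: [0.683, -0.1775, 0.1249]
tcp_rot: [[0.058, 0.998, -0.002], [0.998, -0.058, 0.001], [0.001, -0.002, -1.0]]
force: [0.1, -0.3, -0.3]
opening: 0.749
grasp_force: 0.0
tile px [259. 116.] ctr [ 687.6 -113.2] size [39.8 39.7] yaw -16.3
plan [0.0645 0.0007 0.0653] [-0.09 -0.04 12.95] rows 3.0 pos [ 0.6832 -0.1776  0.1253] t 34.1
```

```bash
python3 steer.py '0.065 0 0 0 0 12.9 0.75; 0.065 0 0 0 0 12.9 0.75; 0.065 0 0.065 0 0 12.9 0.75; 0.065 0 0.065 0 0 12.9 0.75; 0.065 0 0.065 0 0 12.9 0.75; 0.065 0 0.065 0 0 12.9 0.75'
python3 - <<'E'
from h import *
plan([.6876,-.1132,.010],73.7)
E
```

```text
time_s: 34.7
position: [0.688, -0.1152, 0.061]
tcp_rot: [[0.282, 0.959, 0.0], [0.959, -0.282, -0.0], [-0.0, 0.0, -1.0]]
force: [0.5, -0.1, -0.5]
opening: 0.749
grasp_force: 0.0
plan [ 0.0018 -0.001   0.051 ] [ 0.    0.   -0.07] rows 3.0 pos [ 0.688  -0.1152  0.061 ] t 34.7
```

```bash
python3 steer.py '0.002 -0.001 0.03 0 0 0 0.75; 0.002 -0.001 0.051 0 0 0 0.75; 0.002 -0.001 0.051 0 0 0 0.75; 0.002 -0.001 0.051 0 0 0 0.75; 0.002 -0.001 0.051 0 0 0 0; 0.002 -0.001 0.051 0 0 0 0; 0.002 -0.001 0.051 0 0 0 0; 0.002 -0.001 0.051 0 0 0 0; 0.002 -0.001 0.051 0 0 0 0'; python3 steer.py '0 0 -0.05 0 0 0 0; 0 0 -0.09 0 0 0 0; 0 0 -0.09 0 0 0 0; 0 0 -0.09 0 0 0 0';  python3 - <<'E'
from h import *
plan([.5416,.3306,.10],86.5)
E
```

```text
time_s: 35.6
position: [0.6878, -0.113, 0.0103]
tcp_rot: [[0.282, 0.959, 0.001], [0.959, -0.282, -0.0], [-0.0, 0.001, -1.0]]
force: [-0.9, -0.3, 3.0]
opening: 0.452
grasp_force: 30.0
time_s: 36.0
position: [0.688, -0.1131, 0.1008]
tcp_rot: [[0.282, 0.959, 0.002], [0.959, -0.282, -0.001], [-0.0, 0.002, -1.0]]
force: [-1.0, 1.2, 0.5]
opening: 0.452
grasp_force: 30.0
plan [ 3.844e-01 -2.655e-01  2.000e-04] [  0.13   0.02 -12.87] rows 11.0 pos [ 0.688  -0.1131  0.1008] t 36.0
```

```bash
python3 steer.py '0.3 -0.264 0 0 0 -12.9 0; 0.3 -0.264 0 0 0 -12.9 0; 0.3 -0.264 0 0 0 -12.9 0; 0.3 -0.264 0 0 0 -12.9 0; 0.3 -0.264 0 0 0 -12.9 0; 0.3 -0.264 0 0 0 -12.9 0; 0.3 -0.264 0 0 0 -12.9 0; 0.3 -0.264 0 0 0 -12.9 0; 0.3 -0.264 0 0 0 -12.9 0; 0.384 -0.265 0 0 0 -12.9 0; 0.384 -0.265 0 0 0 -12.9 0; 0.384 -0.265 0 0 0 -12.9 0; 0.384 -0.265 0 0 0 -12.9 0; 0.384 -0.265 0 0 0 -12.9 0'
python3 - <<'E'
from h import *
plan([.5414,.3306,.026],86.5); print(bot.read_state()["opening"])
E
```

```text
time_s: 37.4
position: [0.5403, 0.3284, 0.0982]
tcp_rot: [[0.061, 0.998, -0.003], [0.998, -0.061, -0.002], [-0.002, -0.003, -1.0]]
force: [-0.3, 0.3, 0.2]
opening: 0.455
grasp_force: 30.0
plan [0.0024 0.0012 0.0722] [-0.19  0.11 -0.02] rows 3.0 pos [0.5403 0.3284 0.0982] t 37.4
0.45521590277213425
```

```bash
python3 steer.py '0.0005 -0.0005 0.02 0 0 0 0; 0.0005 -0.0005 0.05 0 0 0 0; 0.0005 -0.0005 0.055 0 0 0 0; 0.0005 -0.0005 0.06 0 0 0 0; 0.0005 -0.0005 0.064 0 0 0 0; 0.0005 -0.0005 0.068 0 0 0 0; 0.0005 -0.0005 0.072 0 0 0 0; 0.0005 -0.0005 0.075 0 0 0 0'; python3 steer.py '0 0 0 0 0 0 0.58; 0 0 0 0 0 0 0.58; 0 0 0 0 0 0 0.58; 0 0 -0.05 0 0 0 0.58; 0 0 -0.1 0 0 0 0.58; -0.12 0.04 -0.15 0 0 0 0.58; -0.12 0.04 -0.15 0 0 0 0.58; -0.12 0.04 -0.15 0 0 0 0.58; -0.12 0.04 -0.15 0 0 0 0.58; -0.12 0.04 -0.15 0 0 0 0.58';  python3 - <<'E'
from h import *
c=cap("wrist"); tiles(c,.035); save("w7",c["color"]); c=cap("top"); save("t7",c["color"])
im=c["color"]
g=cv2.cvtColor(im,cv2.COLOR_RGB2HSV); w=((g[:,:,1]<60)&(g[:,:,2]>120)).astype(np.uint8)*255
w[:150]=0;w[250:]=0
for k in blobs(w,800,1e5):
    r=cv2.minAreaRect(k);print("W",[np.round(x,1) for x in r],onz(c,*r[0],.042).round(3))
E
```

```text
time_s: 38.2
position: [0.5413, 0.3309, 0.0251]
tcp_rot: [[0.06, 0.998, 0.001], [0.998, -0.06, 0.0], [0.0, 0.001, -1.0]]
force: [-6.0, -1.7, 28.7]
opening: 0.452
grasp_force: 30.0
time_s: 39.2
position: [0.5738, 0.2079, 0.1749]
tcp_rot: [[0.063, 0.998, 0.0], [0.998, -0.063, 0.001], [0.001, 0.0, -1.0]]
force: [0.4, -0.3, 0.1]
opening: 0.577
grasp_force: 0.0
tile px [216. 175.] ctr [533.3 212.3] size [38.7 38.8] yaw -3.5
tile px [144. 177.] ctr [458.6 215.4] size [41.3 41.2] yaw 32.7
tile px [136. 119.] ctr [461.3 275.5] size [37.8 38.7] yaw -3.5
tile px [217. 115.] ctr [537.6 272.1] size [40.5 41. ] yaw -3.5
tile px [212.  46.] ctr [539.9 330.7] size [38.4 38.6] yaw -3.8
tile px [131.  47.] ctr [465.8 334. ] size [41.3 40.4] yaw -8.4
W [array([258.5, 202.1]), array([71.4, 56.5]), np.float64(7.8)] [ 0.493 -0.027  0.042]
```

View pics/w7.png

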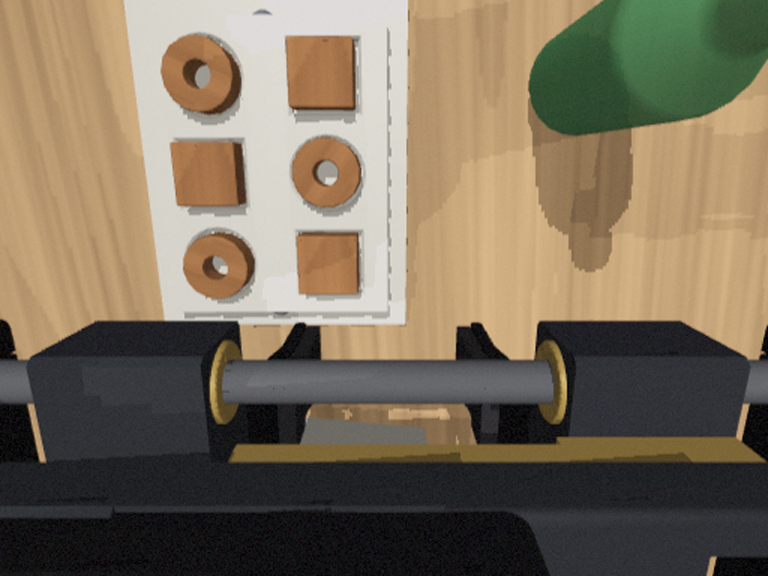

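All six pieces are seated and flat: squares at (320,72), (208,174), (328,263) and rings at (200,73), (326,172), (218,265). Next is the lid, which the top camera still shows at about (0.493, -0.027). I look at it with the wrist camera.

Run:
```python
from h import *
plan([.49,-.10,.20],86.5)
```

```text
plan [-0.3136 -0.0641 -0.026 ] [-0.1  -0.01  0.06] rows 8.0 pos [0.5727 0.2092 0.1739] t 39.3
```

```bash
python3 steer.py '-0.314 -0.064 -0.026 0 0 0 0.6; -0.314 -0.064 -0.026 0 0 0 0.6; -0.314 -0.064 -0.026 0 0 0 0.6; -0.314 -0.064 -0.026 0 0 0 0.6; -0.314 -0.064 -0.026 0 0 0 0.6; -0.314 -0.064 -0.026 0 0 0 0.6; -0.314 -0.064 -0.026 0 0 0 0.6; -0.314 -0.064 -0.026 0 0 0 0.6; -0.314 -0.064 -0.026 0 0 0 0.6; -0.314 -0.064 -0.026 0 0 0 0.6; -0.314 -0.064 -0.026 0 0 0 0.6'
python3 - <<'E'
from h import *
c=cap("wrist"); save("w8",c["color"]); np.savez("w8.npz",**c)
E
```

```text
time_s: 40.4
position: [0.4908, -0.0993, 0.2002]
tcp_rot: [[0.058, 0.998, -0.001], [0.998, -0.058, 0.001], [0.001, -0.001, -1.0]]
force: [-0.2, 0.3, 0.1]
opening: 0.601
grasp_force: 0.0
```

View pics/w8.png

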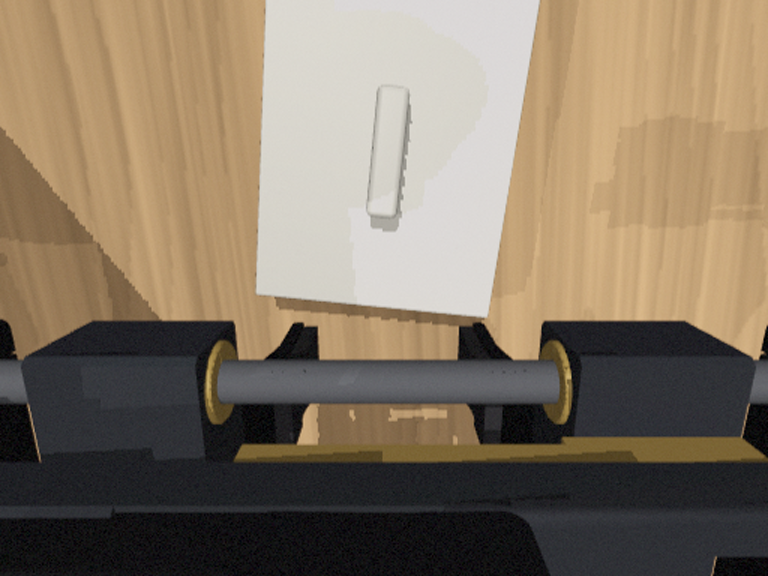

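Run:
```python
from h import *
c=dict(np.load("w8.npz"))
H=np.array([onz(c,u/1.5,v/1.5,.064)[:2] for u,v in[(378,86),(409,88),(397,214),(367,212)]])
f=lambda a,b:np.degrees(np.arctan2(-(b-a)[0],(b-a)[1])).round(2)
print(H.round(4).tolist(),H.mean(0).round(4),"yaw",f((H[2]+H[3])/2,(H[0]+H[1])/2),"len",np.linalg.norm(H[0]-H[3]),np.linalg.norm(H[0]-H[1]))
E_=np.array([onz(c,u/1.5,v/1.5,.042)[:2] for u,v in[(257,294),(488,317),(267,0),(539,0)]])
print(E_.round(4).tolist(),"w",np.linalg.norm(E_[0]-E_[1]),"yaw left/right",f(E_[0],E_[2]),f(E_[1],E_[3]))
ux=(E_[1]-E_[0])/np.linalg.norm(E_[1]-E_[0]); print("front yaw",np.degrees(np.arctan2(ux[1],ux[0])))
uy=np.array([-ux[1],ux[0]]); print("centre",((E_[0]+E_[1])/2+uy*.1065).round(4))
plan([.493,-.027,.11],81)
```

```text
[[0.4909, 0.0125], [0.5094, 0.0103], [0.4983, -0.0641], [0.4793, -0.0618]] [ 0.4945 -0.0258] yaw -8.66 len 0.07512092931824492 0.018547196966392773
[[0.3957, -0.1177], [0.5607, -0.1444], [0.4256, 0.0687], [0.5925, 0.0592]] w 0.16711047435372525 yaw left/right -9.13 -8.89
front yaw -9.199474764418813
centre [ 0.4952 -0.0259]
plan [ 0.0725 -0.002   0.0903] [-0.04 -0.02  5.67] rows 4.0 pos [ 0.4908 -0.0995  0.2003] t 40.5
```

Handle corners, at 1.5x (378,86), (409,88), (397,214) and (367,212), give a centre of (0.495, -0.026) and yaw -9°. The lid edges agree.

```bash
python3 steer.py '0.0738 0 0.05 0 0 5.6 0.6; 0.0738 0 0.09 0 0 5.6 0.6; 0.0738 0 0.09 0 0 5.6 0.6; 0.0738 0 0.09 0 0 5.6 0.6; 0.0738 0 0.09 0 0 5.6 0.6'
python3 - <<'E'
from h import *
plan([.495,-.0258,.0455],81)
E
```

```text
time_s: 40.95
position: [0.4957, -0.0269, 0.1107]
tcp_rot: [[0.156, 0.988, 0.0], [0.988, -0.156, -0.0], [-0.0, 0.0, -1.0]]
force: [0.4, 0.1, 0.9]
opening: 0.604
grasp_force: 0.0
plan [ 0.001  -0.0009  0.0652] [0.01 0.01 0.03] rows 3.0 pos [ 0.4957 -0.0269  0.1107] t 41.0
```

```bash
python3 steer.py '0.001 -0.001 0.04 0 0 0 0.6; 0.001 -0.001 0.065 0 0 0 0.6; 0.001 -0.001 0.065 0 0 0 0.6; 0.001 -0.001 0.065 0 0 0 0.6; 0.001 -0.001 0.065 0 0 0 0; 0.001 -0.001 0.065 0 0 0 0; 0.001 -0.001 0.065 0 0 0 0; 0.001 -0.001 0.065 0 0 0 0; 0.001 -0.001 0.065 0 0 0 0; 0.001 -0.001 0.065 0 0 0 0'; python3 steer.py '0 0 -0.04 0 0 0 0; 0 0 -0.08 0 0 0 0; 0 0 -0.1 0 0 0 0; 0 0 -0.1 0 0 0 0; 0 0 -0.1 0 0 0 0';  python3 - <<'E'
from h import *
plan([.500,.273,.145],86.5)
E
```

```text
time_s: 41.95
position: [0.4944, -0.0262, 0.0459]
tcp_rot: [[0.158, 0.987, 0.0], [0.987, -0.158, -0.0], [0.0, 0.0, -1.0]]
force: [-0.1, -1.1, 3.5]
opening: 0.231
grasp_force: 30.0
time_s: 42.45
position: [0.4937, -0.026, 0.145]
tcp_rot: [[0.158, 0.988, -0.001], [0.988, -0.158, 0.0], [0.0, -0.001, -1.0]]
force: [-0.1, 0.7, -2.8]
opening: 0.227
grasp_force: 30.0
plan [ 2.963e-01 -4.090e-02  1.000e-04] [-0.06 -0.01 -5.57] rows 7.0 pos [ 0.4937 -0.026   0.145 ] t 42.5
```

```bash
python3 steer.py '0.2965 -0.041 0 0 0 -5.5 0; 0.2965 -0.041 0 0 0 -5.5 0; 0.2965 -0.041 0 0 0 -5.5 0; 0.2965 -0.041 0 0 0 -5.5 0; 0.2965 -0.041 0 0 0 -5.5 0; 0.2965 -0.041 0 0 0 -5.5 0; 0.2965 -0.041 0 0 0 -5.5 0; 0.2965 -0.041 0 0 0 -5.5 0; 0.2965 -0.041 0 0 0 -5.5 0; 0.2965 -0.041 0 0 0 -5.5 0'
python3 - <<'E'
from h import *
s=bot.read_state(); print(s["opening"]); plan([.4998,.2735,.085],86.5)
c=cap("wrist"); save("w9",c["color"])
E
```

```text
time_s: 43.45
position: [0.5001, 0.2714, 0.1446]
tcp_rot: [[0.064, 0.998, -0.002], [0.998, -0.064, -0.001], [-0.001, -0.002, -1.0]]
force: [0.3, -0.2, -2.9]
opening: 0.225
grasp_force: 30.0
0.22524889731146522
plan [ 0.0022 -0.0003  0.0596] [-0.13  0.06 -0.18] rows 3.0 pos [0.5001 0.2714 0.1446] t 43.5
```

View pics/w9.png

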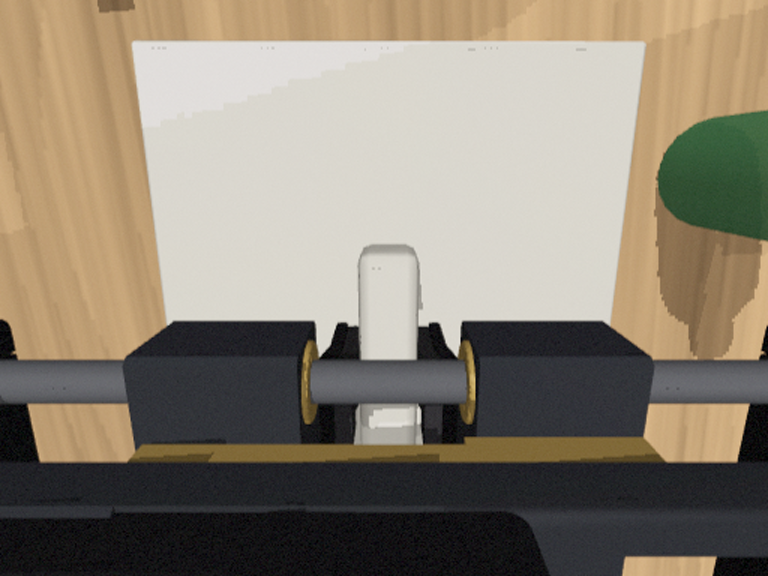

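The lid is square in the hand, with its edge running from (133,42) to (644,42). I lower it to just above the plate, then slowly.

```bash
python3 steer.py '0.001 0 0.035 0 0 0 0; 0.001 0 0.06 0 0 0 0; 0.001 0 0.07 0 0 0 0; 0.001 0 0.07 0 0 0 0; 0.001 0 0.07 0 0 0 0'
python3 - <<'E'
from h import *
plan([.4998,.2735,.063],86.5)
E
```

```text
time_s: 44.0
position: [0.5015, 0.2738, 0.0762]
tcp_rot: [[0.063, 0.998, 0.001], [0.998, -0.063, 0.0], [0.0, 0.001, -1.0]]
force: [-0.4, -0.3, -1.8]
opening: 0.227
grasp_force: 30.0
plan [-0.0004 -0.0017  0.0132] [ 0.07 -0.03 -0.12] rows 2.0 pos [0.5015 0.2738 0.0762] t 44.0
```

```bash
python3 steer.py '0 -0.0015 0 0 0 0 0; 0 -0.0015 0.003 0 0 0 0; 0 -0.0015 0.006 0 0 0 0; 0 -0.0015 0.009 0 0 0 0; 0 -0.0015 0.012 0 0 0 0; 0 -0.0015 0.013 0 0 0 0'
python3 - <<'E'
from h import *
plan([.4998,.2735,.063],86.5); print(bot.read_state()["moment"])
E
```

```text
time_s: 44.6
position: [0.4993, 0.2741, 0.0629]
tcp_rot: [[0.062, 0.998, 0.0], [0.998, -0.062, -0.0], [-0.0, 0.0, -1.0]]
force: [-1.0, -0.2, 7.7]
opening: 0.229
grasp_force: 30.0
plan [-0.0006  0.0005 -0.0001] [ 0.01  0.01 -0.05] rows 2.0 pos [0.4993 0.2741 0.0629] t 44.6
[-0.38750386  0.19770415  0.03953497]
```

The lid rests on the catches (z 0.063, about 10 N). I press down.

```bash
python3 steer.py '0 0 0.002 0 0 0 0; 0 0 0.004 0 0 0 0; 0 0 0.006 0 0 0 0; 0 0 0.008 0 0 0 0; 0 0 0.010 0 0 0 0; 0 0 0.012 0 0 0 0; 0 0 0.014 0 0 0 0; 0 0 0.015 0 0 0 0; 0 0 0.015 0 0 0 0'
python3 - <<'E'
from h import *
print(bot.read_state()["moment"])
E
```

```text
time_s: 45.5
position: [0.4995, 0.2733, 0.0497]
tcp_rot: [[0.062, 0.998, 0.001], [0.998, -0.062, -0.001], [-0.001, 0.001, -1.0]]
force: [-3.0, -5.8, 18.2]
opening: 0.226
grasp_force: 30.0
[-0.74812163  0.4731564  -0.02021972]
```

```bash
python3 steer.py '0 0 0.001 0 0 0 0; 0 0 0.002 0 0 0 0; 0 0 0.002 0 0 0 0'; python3 steer.py '0 0 -0.001 0 0 0 0.5; 0 0 -0.003 0 0 0 0.5; 0 0 -0.003 0 0 0 0.5; 0 0 -0.04 0 0 0 0.5; 0 0 -0.07 0 0 0 0; 0.033 0 -0.07 0 0 0 0; 0.033 0 -0.07 0 0 0 0; 0.033 0 -0.07 0 0 0 0; 0.033 0 -0.07 0 0 0 0; 0.033 0 -0.07 0 0 0 0'
```

```text
time_s: 45.8
position: [0.4995, 0.2733, 0.0496]
tcp_rot: [[0.062, 0.998, 0.001], [0.998, -0.062, -0.001], [-0.001, 0.001, -1.0]]
force: [-6.2, -6.4, 31.9]
opening: 0.225
grasp_force: 30.0
time_s: 46.8
position: [0.5005, 0.3062, 0.1146]
tcp_rot: [[0.063, 0.998, -0.002], [0.998, -0.063, -0.001], [-0.001, -0.002, -1.0]]
force: [-0.8, -0.2, -0.4]
opening: 0.053
grasp_force: 0.0
```

```bash
python3 steer.py '0 0 0.02 0 0 0 0; 0 0 0.04 0 0 0 0; 0 0 0.043 0 0 0 0; 0 0 0.045 0 0 0 0; 0 0 0.047 0 0 0 0; 0 0 0.048 0 0 0 0; 0 0 0.048 0 0 0 0'; python3 steer.py '0 0 -0.02 0 0 0 0; -0.066 0 -0.02 0 0 0 0; -0.066 0 -0.02 0 0 0 0; -0.066 0 -0.02 0 0 0 0; -0.066 0 -0.01 0 0 0 0; -0.066 0 -0.003 0 0 0 0; -0.066 0 -0.001 0 0 0 0; -0.066 0 0 0 0 0 0; -0.066 0 0 0 0 0 0'
```

```text
time_s: 47.5
position: [0.5018, 0.3072, 0.0685]
tcp_rot: [[0.062, 0.998, 0.002], [0.998, -0.062, 0.0], [0.0, 0.001, -1.0]]
force: [0.2, -0.8, 1.7]
opening: 0.004
grasp_force: 1.1
time_s: 48.4
position: [0.4969, 0.2419, 0.0684]
tcp_rot: [[0.061, 0.998, -0.0], [0.998, -0.061, -0.0], [-0.0, -0.0, -1.0]]
force: [-2.1, -2.1, 12.2]
opening: 0.003
grasp_force: 6.0
```

Closed fingers touch both ends of the handle at 0.068 m, which is the home height (0.004 + 0.064). I retreat and take a final look.

```bash
python3 steer.py '0 0 -0.05 0 0 0 0.3; 0 0 -0.1 0 0 0 0.3; -0.2 0 -0.15 0 0 0 0.3; -0.2 0 -0.15 0 0 0 0.3; -0.2 0 -0.15 0 0 0 0.3; -0.2 0 -0.15 0 0 0 0.3; -0.2 0 -0.15 0 0 0 0.3; -0.2 0 -0.15 0 0 0 0.3; -0.2 0 -0.15 0 0 0 0.3'
python3 - <<'E'
from h import *
a=cap("scene")["color"]; save("fs",a)
E
```

```text
time_s: 49.3
position: [0.4844, 0.0429, 0.2168]
tcp_rot: [[0.061, 0.998, -0.001], [0.998, -0.061, 0.001], [0.001, -0.001, -1.0]]
force: [0.6, -0.7, 0.3]
opening: 0.303
grasp_force: 0.0
```

View pics/fs.png

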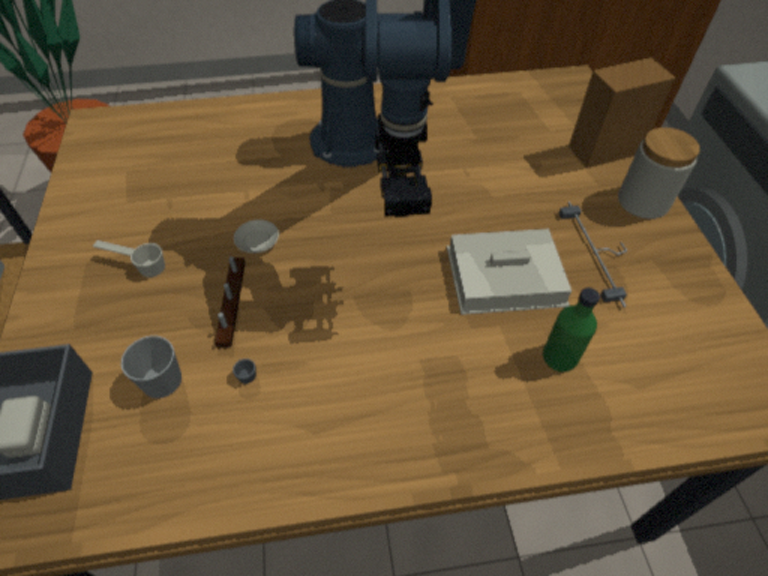

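The lid sits flush on the base at (508,270), the pegs are empty, and the other things on the shelf have not moved.

```bash
python3 -c "
from rig import bot; print(bot.hand_in())"
```

```text
the job is handed in; nothing more can be done
None
```

All six cedar pieces (three rings, three tiles) are seated in matching cavities, the lid is pressed home and level at both ends of its handle, and the job was handed in at about 49 s of the 210 s allowed; no verdict came back.

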